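# Load the indexed worktop turntable

## Task

Load the turntable: put every tin and tumbler that stands on the wooden deck into a bay of its own on the turntable, about the middle of the bay and upright, by sliding it through the gate in the ring; never lift one off the surface and do not tip it. To bring the next bay to the gate, pull the spring plunger's knob up, swing the turntable round to the next hole and let the pin snap in. When all are loaded, turn the closed sector to the gate with the pin snapped fully in, and leave the mug and the sugar bowl alone.

Things in the scene. Friction and masses are not known exactly. Their poses are not given: they have to be found in the camera images.
- station: Fixed loading station: turntable inside a grey metal index ring, a gate in the ring, and a deck outside the gate. Place and yaw vary. Origin on the worktop (z = 0) under the turntable's axis; z up, its own -y points from the axis through the gate and along the deck. Wooden deck: top 20 mm up, 172 mm wide, ends 312 mm from the axis, lip 6 mm thick, 12 mm high round it, open 94 mm at the gate.
- axis (a point): Centre of the wooden turntable, on its top, 20 mm above the worktop, flush with the deck; axes as the station's. Turntable 196 mm in diameter, divided into five equal sectors by radial fences 5 mm thick, 18 mm high; hub 24 mm across, 22 mm high. Four sectors are bays, open at the edge; the fifth is closed by an 18 mm high rim. A metal bracket at the edge carries the plunger.
- gate (a point): Middle of the gate, at deck height, 114 mm from the axis: the only gap in the ring, 79 mm wide, where deck and turntable join. Fixed grey metal index ring: radius 101 to 127 mm, top 40 mm above the worktop. In its top are five 12 mm square holes on a radius of 114 mm, at 36, 108, 180, 252 and 324 degrees counter-clockwise (from above) from the gate's direction.
- turntable (a joint): Turntable angle (rad), growing counter-clockwise from above, range -0.2 to 5.2; stays where it is left. At 0.0, 1.257, 2.513, 3.77 bay 1, 2, 3, 4 faces the gate, at 5.027 the closed sector; at these the pin is over a hole (play 0.015). The plunger stands 0.628 rad plus this angle counter-clockwise from the gate, seen from the axis. Starts between the second and third stop.
- plunger (a joint): How far the spring plunger is pulled up (m): 0 = its 8 mm pin is fully down in a hole, about 0.0085 = pin tip rests on the ring between two holes (as at the start), 0.015 = fully pulled. Above 0.0095 the turntable can turn past a hole; resting on the ring it can be turned too, and drops into the next hole. The spring pulls down with 3 N when down, 6 N at the top.
- knob_mid (a point): Middle of the plunger's knob: round, black, upright, 24 mm across, 25 mm tall, spins freely about its own upright axis, pulled straight up. It is above the ring, 114 mm from the turntable's axis, and goes round with the turntable. Its middle is 82.5 mm above the worktop with the pin down.
- bay1 (a point): Middle of bay 1 of the turntable, at the height of the turntable's top, 66 mm from the axis; it turns with the turntable. Seen from above the bays 1, 2, 3, 4 and the closed sector follow one another clockwise, 72 degrees apart.
- bay2 (a point): Middle of bay 2 of the turntable, at the height of the turntable's top, 66 mm from the axis; it turns with the turntable. Seen from above the bays 1, 2, 3, 4 and the closed sector follow one another clockwise, 72 degrees apart.
- bay3 (a point): Middle of bay 3 of the turntable, at the height of the turntable's top, 66 mm from the axis; it turns with the turntable. Seen from above the bays 1, 2, 3, 4 and the closed sector follow one another clockwise, 72 degrees apart.
- bay4 (a point): Middle of bay 4 of the turntable, at the height of the turntable's top, 66 mm from the axis; it turns with the turntable. Seen from above the bays 1, 2, 3, 4 and the closed sector follow one another clockwise, 72 degrees apart.
- tin_a_mid (a point): Centre (half-way up, 36 mm above its underside) of a round tin, 57 mm across and 72 mm tall, 0.18 kg. Stands upright on the deck at the start; z up. May be absent.
- tin_b_mid (a point): Centre (half-way up, 36 mm above its underside) of a round tin, 57 mm across and 72 mm tall, 0.18 kg. Stands upright on the deck at the start; z up. May be absent.
- glass_a_mid (a point): Centre (half-way up, 30.5 mm above its underside) of a small clear tumbler, 48 mm across at the rim, 38 mm at the foot and 61 mm tall, empty, 0.07 kg. Stands upright on the deck at the start; z up. May be absent.
- glass_b_mid (a point): Centre (half-way up, 30.5 mm above its underside) of a small clear tumbler, 48 mm across at the rim, 38 mm at the foot and 61 mm tall, empty, 0.07 kg. Stands upright on the deck at the start; z up. May be absent.
- mug_mid (a point): Striped mug, 65 x 88 x 50 mm, on the worktop beyond the station: a bystander; point half-way up.
- sugar_bowl_mid (a point): Steel sugar bowl, 74 mm across and 71 mm tall, on the worktop beyond the deck: a bystander; point half-way up.
Not all that is in view belongs to the job. What is shaped like the part that bears tin_a_mid but purple or red is not meant.

How it is judged:
By the outcome, as a careful person would: the job done as asked, in the order asked, and still so for the second after the job is handed in, with the robot touching nothing.
Of tin_a, tin_b, glass_a, glass_b only 3 to 4 are there at a start; the rules pass over those that are not, and their reading is None.
At some moment in a run one of tin_a, tin_b may be knocked a few centimetres aside while the robot is not near it.
Once in a run the grip may slacken for a moment while it holds something.
It also fails if it takes over 210 s, if anything falls off the work surface, if the arm or the gripper's body presses on something with over 40 N, if the wrist force passes 120 N, or if a joint passes its speed limit or range.

## Robot

A 6-joint arm with a two-finger parallel gripper is mounted at the origin on a cart in front of the work surface, level with it; the furniture and walls round the work are solid. World frame = base frame: x ahead of the robot, y to its left, z up, the work surface at z = 0. Lengths are in m, angles in degrees, forces in N, time in s.
With the tool pointing down it reaches from about 0.3 to 0.75 m from the base axis. Payload 8.5 kg.
Tool frame: the origin (TCP) lies on the centre line of the jaws, within the pads' length; the fingertips stand 17 mm ahead of it and the grasp point (between the pads) lies 2 mm behind it (env.tcp_to_tips is the distance from the TCP to the fingertips, in m); z points along the fingers, y is the line along which they close (so a half turn about z gives the same grasp; the last joint's range is limited). The gripper opens to 85 mm and grips with 20 to 120 N. Pads are 22 mm wide; open, the fingers measure 114 mm over their backs; the gripper's body (76 mm by 85 mm) begins 54 mm behind the grasp point. The pads swing forward as they close: fully open they stand 13 mm farther back than shut.
Start: joints at [-85.674, 21.807, 74.336, -0, 83.858, -12.336], TCP at [0.158, -0.527, 0.248] pointing down, gripper open.
Joint ranges: [-178.18, 178.18], [-50.72, 133.34], [12.68, 142.11], [-81.47, 261.47], [9.98, 163.14], [-165.26, 165.26]. Speed limits (degrees/s): [136.94, 136.94, 180, 180, 180, 180].

## Interface

Orientations are given as a 3x3 rotation matrix whose columns are the frame's x, y, z axes.
In Python, from rig import env gives the robot as it stands. The module is installed in compiled form; this text tells all that it offers.
- The arm moves only by the shell command python3 -m pendant 'ROWS' [FORCE]. ROWS is JSON, a list of rows, each a list of 7 numbers: the opening, from 0 (shut) to 1 (fully open), then the shift along the tool's x, y, z in m, then the turn, a rotation vector about the tool's x, y, z in rad. A call has 1 to 5 rows; each row is the pose to reach, as a shift and turn from the pose commanded when the call began, along the tool's axes at that moment; what a row does not reach only later rows make up. A row lasts 1/8 s, in which the tool goes at most 62.5 mm and 10.7 degrees, less where a joint would pass 70% of its speed; a pose out of reach is approached as far as the arm can. A call with a gripper value outside its range is refused whole. The fingers move at their own pace and stop on an object; FORCE is the grip in N (left out, the last holds). Time passes only in rows, so rows that repeat a pose let the fingers close. It gives the time, the measured TCP pose, the force, the opening and the grip force at its end, in the units of the state.
- env.observe(): the state, without advancing time (a new reading comes with each control period).
- env.get_image(name): name is "scene" or "top"; returns a dict with "image" (384x512x3 uint8, blue, green, red), "fx", "fy", "cx", "cy" (pixels), "pose" (4x4, takes a point from camera to world coordinates). Camera axes: x right, y up, looking along -z (the intrinsics and any distortion apply to the point x, -y, -z); pixel columns grow to the right and rows downward; lengths in m; the calibration is good to about 2 mm. A picture is of the moment at which its call begins. There is no depth.
- env.close_job(): hands the job in; it is judged then, once.
Trained networks look in the newest picture that a camera, given by its name, has taken for a name from the list of things; names that differ only in an ending like _2 or _b are one class to them, and where a whole thing is asked for, a point or a joint stands for the part that bears it (a point fixed in the world has none). Each returns a list of dicts, best first, with "conf" (0 to 1); they miss things now and then, are a little off and sometimes report something else, mostly with a low value. They report only what shows in the picture. A call takes as long as a camera call. They do not tell look-alikes from the thing itself.
- env.find_in(camera, thing): "bbox" ([centre column, centre row, width, height] in pixels, round what is visible of it).
- env.trace(camera, thing): "mask" (384x512 bool, what is visible of it) and "bbox" ([centre column, centre row, width, height] in pixels, round what is visible of it).
- env.tip_of(camera, thing): "centre" ([column, row] in pixels: a listed point, or the origin of a listed thing).
The state is a dict: "time_s": time; "q": joint angles; "qvel": joint speeds; "joint_efforts": joint torques, N m; "position": TCP position; "tool_rot": TCP orientation; "ft_force": force on the tool from outside, world axes, zero at the start; "wrist_torque": the same for the moment, N m; "grip_width": finger opening in m; "gripper_force": force on a finger pad.
Only numpy, scipy, OpenCV 4.12 (cv2) and the standard library are available. Lean on these libraries where they do the work, as an engineer would, in place of code of your own. Each camera call takes 0.05 s, during which the arm holds its last target. There are 200 camera calls.

## Working session

There is one attempt and no reset: what is moved stays moved. The work goes in short steps, Python scripts to look and compute and a shell command to move; the robot and the scene stay as the last step left them, time stands still between calls to the robot, and variables do not carry over. Pictures are saved under pics/ and viewed, at most 14 in all, crops included, and the job is handed in when it is done.

```bash
mkdir -p pics
cat > h.py <<'E'
import numpy as np, cv2
from rig import env
def px2w(im,uv,z):
    P=np.array(im["pose"]); d=np.array([(uv[0]-im["cx"])/im["fx"],-(uv[1]-im["cy"])/im["fy"],-1.])
    d=P[:3,:3]@d; o=P[:3,3]; return o+d*(z-o[2])/d[2]
def w2px(im,p):
    P=np.array(im["pose"]); c=P[:3,:3].T@(np.array(p)-P[:3,3]); return np.array([im["cx"]+im["fx"]*c[0]/-c[2], im["cy"]-im["fy"]*c[1]/-c[2]])
E
python3 - <<'E'
from h import *
ims={}
for c in("top","scene"):
    im=env.get_image(c); cv2.imwrite(f"pics/{c}0.png",im["image"]); ims[c]=im
    print(c,np.round(im["pose"],3).tolist(),im["fx"],im["cx"],im["cy"],[k for k in im])
    for t,z in(("axis",.02),("gate",.02),("knob_mid",.091),("bay1",.02),("tin_a_mid",.056),("glass_a_mid",.0505),("mug_mid",.025),("sugar_bowl_mid",.035)):
        for r in env.tip_of(c,t): print(t,round(r["conf"],2),np.round(r["centre"],1),np.round(px2w(im,r["centre"],z),4)[:2])
o=env.observe(); print(o)
E
```

```text
top [[-0.009, 0.981, -0.194, 0.424], [-1.0, -0.009, 0.0, -0.023], [-0.001, 0.194, 0.981, 0.933], [0.0, 0.0, 0.0, 1.0]] 395.048389815875 250.21938385001866 186.59064883696416 ['image', 'fx', 'fy', 'cx', 'cy', 'pose']
axis 0.69 [161.6 202.1] [0.5694 0.1842]
gate 0.76 [204.4 227.6] [0.509  0.0833]
bay1 0.91 [131.4 213.1] [0.5441 0.2536]
bay1 0.73 [189.7 209.4] [0.5516 0.1182]
bay1 0.7 [159.5 229.7] [0.505  0.1868]
bay1 0.66 [177.9 178.8] [0.6248 0.1476]
bay1 0.66 [343.3 174. ] [ 0.6329 -0.2441]
tin_a_mid 0.88 [326.2 257.7] [ 0.4376 -0.1878]
tin_a_mid 0.86 [213.  255.6] [0.4443 0.0595]
tin_a_mid 0.6 [363.1 232. ] [ 0.4928 -0.2719]
glass_a_mid 0.82 [269.7 242.6] [ 0.4717 -0.0653]
mug_mid 0.55 [269.5 127.5] [ 0.7485 -0.0711]
mug_mid 0.43 [134.7 210.2] [0.5502 0.2447]
sugar_bowl_mid 0.96 [344.5 171.9] [ 0.6345 -0.2435]
sugar_bowl_mid 0.35 [154.5 143.4] [0.7079 0.2025]
scene [[-0.915, 0.24, -0.324, 0.244], [-0.403, -0.531, 0.746, 0.754], [0.007, 0.813, 0.583, 0.662], [0.0, 0.0, 0.0, 1.0]] 467.84061103017183 254.7889752280993 189.61074361938756 ['image', 'fx', 'fy', 'cx', 'cy', 'pose']
axis 0
[... 769 characters left out ...]
.23363277e+01]), 'qvel': array([ 0.05010351,  0.04949343, -0.01023067, -0.03728748, -0.05190159,
        0.01849783]), 'joint_efforts': array([-3.04850560e-03, -4.48329699e+01, -2.31469041e+01, -3.96495861e-04,
        4.60082447e-04, -1.56748182e-06]), 'position': array([ 0.15769753, -0.52688875,  0.24833551]), 'tool_rot': array([[ 9.58013416e-01,  2.86723374e-01,  3.11779470e-05],
       [ 2.86723375e-01, -9.58013416e-01, -3.52114579e-05],
       [ 1.97729435e-05,  4.26724952e-05, -9.99999999e-01]]), 'ft_force': array([-0.26236354,  0.77227773, -0.36683564]), 'wrist_torque': array([-4.87826487e-02, -7.08681972e-05, -2.74204150e-02]), 'gripper_force': 0.0, 'grip_width': 0.08531032572111662}
```

View pics/top0.png

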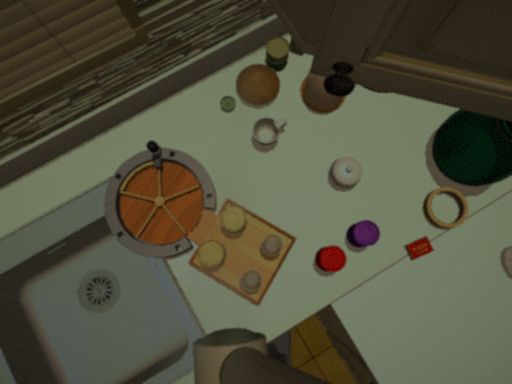

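View pics/scene0.png

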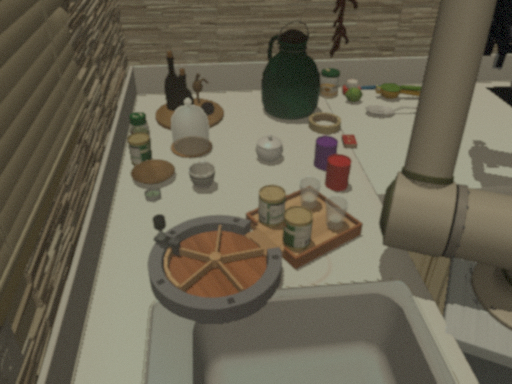

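Both pictures show two tins on the deck (top: about 212,255 and 232,220) and two tumblers (271,245 and 251,281). The knob is at (152,147) and the ring is centred near (160,203). The purple and red tins are look-alikes off the deck. Next I refine the station pose.

Run:
```python
from h import *
ims={}
vis=[]
for c in("top","scene"):
    im=env.get_image(c); ims[c]=im
    for t in("turntable","station","plunger","tin_a_mid","glass_a_mid"):
        for r in env.trace(c,t):
            m=r["mask"]; print(c,t,round(r["conf"],2),np.round(r["bbox"]),m.sum())
            if t=="turntable" and r["conf"]>.5:
                p=np.array([px2w(im,(x,y),.02)[:2] for y,x in zip(*np.nonzero(m))])
                h=cv2.convexHull(p.astype(np.float32)).reshape(-1,2)*1000
                print(" circ",cv2.minEnclosingCircle(h.astype(np.float32)), cv2.fitEllipse(h.astype(np.float32)))
            if t in("tin_a_mid","glass_a_mid") and r["conf"]>.4:
                ys,xs=np.nonzero(m); print("   mean px",xs.mean().round(1),ys.mean().round(1),px2w(im,(xs.mean(),ys.mean()),.05).round(3))
im=ims["top"]["image"]
cr=cv2.resize(im[135:315,95:305],None,fx=3.3,fy=3.3,interpolation=cv2.INTER_CUBIC); cv2.imwrite("pics/top_crop.png",cv2.convertScaleAbs(cr,alpha=1.6))
```

```text
top turntable 0.9 [162. 194.  86. 105.] 5651
 circ ((596.003662109375, 192.327392578125), 125.26192474365234) ((591.6197509765625, 189.87173461914062), (192.6215057373047, 251.2470703125), 104.98854064941406)
top station 0.55 [203. 224. 188. 165.] 13874
top tin_a_mid 0.66 [362. 234.  33.  27.] 744
   mean px 363.2 233.4 [ 0.49  -0.274  0.05 ]
top tin_a_mid 0.56 [211. 255.  24.  24.] 577
   mean px 211.4 253.3 [0.449 0.064 0.05 ]
top tin_a_mid 0.31 [199. 223. 192. 162.] 13805
top glass_a_mid 0.72 [200. 224. 193. 164.] 14430
   mean px 186.5 218.0 [0.528 0.12  0.05 ]
top glass_a_mid 0.71 [273. 244.  22.  24.] 407
   mean px 272.5 243.9 [ 0.469 -0.071  0.05 ]
scene turntable 0.8 [209. 256. 113.  78.] 5646
 circ ((619.394775390625, 152.17633056640625), 146.3236541748047) ((616.2423706054688, 165.8702392578125), (194.10609436035156, 286.4498596191406), 72.04337310791016)
scene station 0.64 [254. 256. 217. 136.] 14666
scene plunger 0.78 [158. 227.  13.  20.] 216
scene tin_a_mid 0.97 [340. 172.  25.  37.] 788
   mean px 337.4 171.8 [ 0.434 -0.177  0.05 ]
scene tin_a_mid 0.69 [298. 228.  33.  40.] 1180
   mean px 296.7 227.5 [0.454 0.056 0.05 ]
scene tin_a_mid 0.64 [325. 156.  25.  40.] 622
   mean px 324.0 150.6 [ 0.492 -0.258  0.05 ]
scene glass_a_mid 0.7 [309. 191.  16.  29.] 534
   mean px 308.8 190.6 [ 0.472 -0.076  0.05 ]
scene glass_a_mid 0.34 [255. 257. 217. 134.] 14555
```

View pics/top_crop.png

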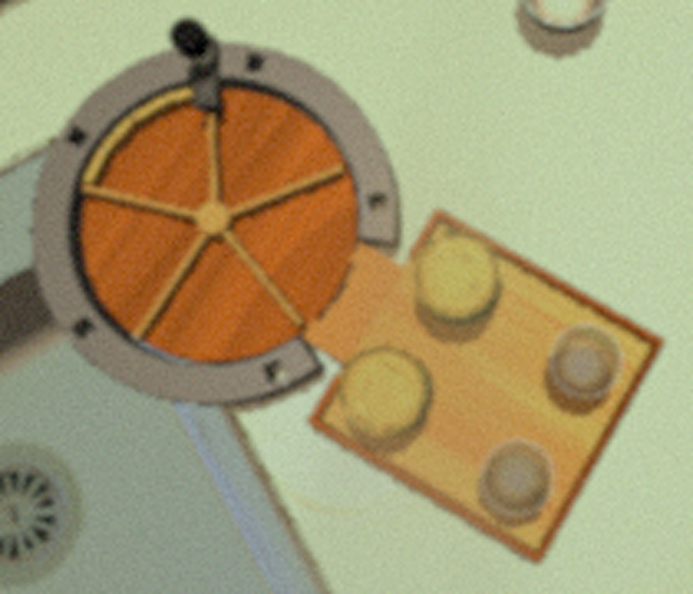

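```bash
cat >> h.py <<'E'
def rz(a): return np.array([[np.cos(a),-np.sin(a)],[np.sin(a),np.cos(a)]])
def st2w(s,p): return np.r_[rz(s[2])@np.array(p[:2])+s[:2],p[2]]
def w2st(s,p): return rz(s[2]).T@(np.array(p[:2])-s[:2])
def pol(deg,r,z): a=np.radians(deg-90); return [r*np.cos(a),r*np.sin(a),z]
E
python3 - <<'E'
from h import *
from scipy.optimize import least_squares
im=env.get_image("top"); im2=env.get_image("scene")
f=lambda x,y: np.array([x/3.3+95-.35,y/3.3+135-.35])
obs={}
H=[f(376,200),f(255,62),f(77,136),f(84,327),f(275,372)]
pts=[(pol(36+72*i,.114,.04),H[i]) for i in range(5)]
pts+=[([.086,-.140,.032],f(438,212)),([.086,-.312,.032],f(662,342)),([-.086,-.312,.032],f(538,562)),([-.086,-.140,.032],f(312,420)),([0,0,.042],f(213,217))]
use=[0,1,2,3,4,6,7,9]
res=lambda s: np.concatenate([w2px(im,st2w(s,pts[i][0]))-pts[i][1] for i in use])
r=least_squares(res,[.572,.186,-.56],loss="soft_l1"); s=r.x; print(s,np.degrees(s[2])); 
for p,o in pts: print(np.round(w2px(im,st2w(s,p))-o,1))
np.save("s.npy",s)
for n,(x,y),z in(("tinR",(457,277),.092),("tinL",(387,394),.092),("glR",(585,360),.081),("glL",(517,475),.081),("knob",(189,38),.1035)):
    w=px2w(im,f(x,y),z); q=w2st(s,w); print(n,w.round(4),"st",q.round(4)," r,deg",np.hypot(*q).round(4),np.degrees(np.arctan2(q[1],q[0]))+90)
# overlay on scene
for tag,I in(("scene",im2),):
    a=cv2.convertScaleAbs(I["image"],alpha=1.5)
    x0,y0=140,150; k=3.2; a=cv2.resize(a[y0:y0+170,x0:x0+230],None,fx=k,fy=k,interpolation=cv2.INTER_CUBIC)
    P=lambda p:tuple(int(v) for v in ((w2px(I,st2w(s,p))-[x0,y0])*k))
    for p,_ in pts: cv2.circle(a,P(p),4,(0,0,255),1)
    for r_,z in((.127,.04),(.101,.04)):
        cv2.polylines(a,[np.array([P(pol(d,r_,z)) for d in range(0,360,5)])],True,(255,0,0),1)
    for (x,y),z,rr in(((457,277),.092,.0285),((387,394),.092,.0285),((585,360),.081,.024),((517,475),.081,.024)):
        c=w2st(s,px2w(im,f(x,y),z)); cv2.polylines(a,[np.array([P([c[0]+rr*np.cos(t),c[1]+rr*np.sin(t),z]) for t in np.linspace(0,6.28,40)])],True,(0,255,0),1)
    cv2.imwrite("pics/scene_ov.png",a)
E
```

```text
[ 0.57000186  0.18533955 -0.54103794] -30.999190755353027
[0.3 0.5]
[-0.1  0.1]
[-0.1 -0. ]
[-0.3 -0.1]
[-0.6 -0.7]
[3.8 0.8]
[ 0.9 -0.5]
[0.2 0.8]
[2.3 3.2]
[-0.2 -0.1]
tinR [0.5209 0.0138 0.092 ] st [ 0.0463 -0.1723]  r,deg 0.1784 15.029618182288118
tinL [0.4467 0.0584 0.092 ] st [-0.0403 -0.1724]  r,deg 0.177 -13.17214794242507
glR [ 0.4675 -0.0685  0.081 ] st [ 0.0429 -0.2704]  r,deg 0.2738 9.021782227799804
glL [ 0.3954 -0.0239  0.081 ] st [-0.0419 -0.2692]  r,deg 0.2725 -8.8549355911003
knob [0.6799 0.1907 0.1035] st [0.0915 0.0612]  r,deg 0.1101 123.80160574123042
```

View pics/scene_ov.png

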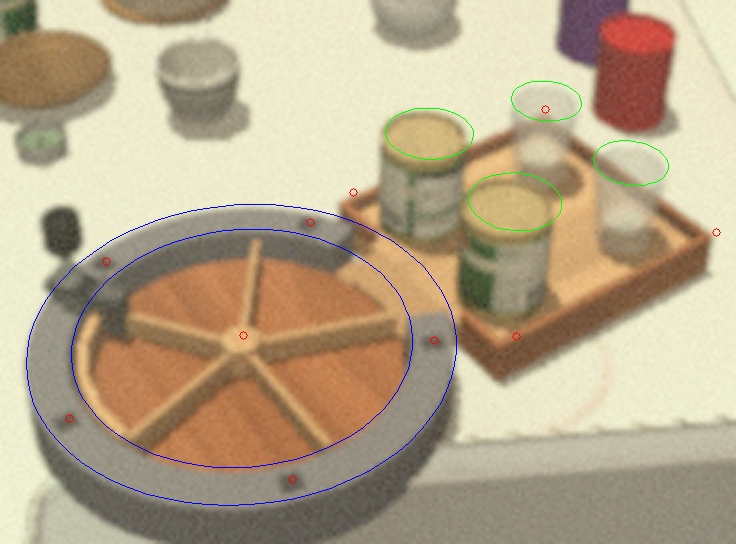

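```bash
cat >> h.py <<'E'
from scipy.spatial.transform import Rotation as Ro
def need(xy_st,z,k=1):
    """tool-frame shift and turn to put the TCP at station (x,y), height z, tool x=-station x"""
    s=np.load("s.npy"); o=env.observe(); R=np.array(o["tool_rot"])
    t=st2w(s,[*xy_st,z]); yaw=s[2]+np.pi
    Rt=np.c_[[np.cos(yaw),np.sin(yaw),0],[np.sin(yaw),-np.cos(yaw),0],[0,0,-1]]
    print("t",round(o["time_s"],2),"st",np.round(w2st(s,o["position"]),4),"z",round(o["position"][2],4),"q",np.round(o["q"]).astype(int),"shift",np.round(R.T@(t-o["position"]),4),"turn",np.round(Ro.from_matrix(R.T@Rt).as_rotvec(),3))
E
python3 -c "
from h import *
k=pol(123.8,.114,0)[:2]; print(k); need(k,.2)"
```

```text
[np.float64(0.09473222949727343), np.float64(0.06341770016703474)]
t 1.6 st [ 0.0134 -0.8229] z 0.2483 q [-86  22  74   0  84 -12] shift [ 0.7099 -0.5368  0.0483] turn [ 0.   -0.   -2.31]
```

```bash
python3 -m pendant '[[0.5,0.047,-0.036,0,0,0,-0.15],[0.5,0.094,-0.072,0,0,0,-0.3],[0.5,0.141,-0.107,0,0,0,-0.46],[0.5,0.188,-0.143,0.01,0,0,-0.62],[0.5,0.236,-0.179,0.016,0,0,-0.77]]' 
python3 -c "
from h import *
need(pol(123.8,.114,0)[:2],.2)"
```

```text
time_s: 2.22
position: [0.3332, -0.2861, 0.2322]
tool_rot: [[0.484, 0.875, 0.0], [0.875, -0.484, -0.0], [-0.0, 0.0, -1.0]]
ft_force: [0.8, -0.3, 0.5]
grip_width: 0.0426
gripper_force: 0.0
t 2.23 st [ 0.0398 -0.5261] z 0.2322 q [-56  11  92   0  76 -27] shift [0.5871 0.0758 0.0322] turn [ 0.     0.    -1.535]
```

```bash
python3 -m pendant '[[0.5,0.06,0.008,0,0,0,-0.15],[0.5,0.118,0.015,0,0,0,-0.31],[0.5,0.177,0.023,0,0,0,-0.46],[0.5,0.236,0.03,0.01,0,0,-0.62],[0.5,0.294,0.038,0.016,0,0,-0.77]]' >/dev/null
python3 -c "
from h import *
need(pol(123.8,.114,0)[:2],.2)"
```

```text
t 2.85 st [ 0.0687 -0.2308] z 0.2161 q [-19  20  83   0  77 -34] shift [0.1849 0.2303 0.0161] turn [ 0.     0.    -0.765]
```

```bash
python3 -m pendant '[[0.5,0.037,0.046,0,0,0,-0.15],[0.5,0.074,0.092,0,0,0,-0.31],[0.5,0.111,0.138,0,0,0,-0.46],[0.5,0.148,0.184,0.01,0,0,-0.62],[0.5,0.185,0.23,0.016,0,0,-0.765]]' >/dev/null
python3 -m pendant '[[0.5,0,0,0.02,0,0,0],[0.5,0,0,0.06,0,0,0],[0.5,0,0,0.06,0,0,0]]'
python3 - <<'E'
from h import *
s=np.load("s.npy"); need(pol(123.8,.114,0)[:2],.095)
for c in("top","scene"):
    im=env.get_image(c)
    for r in env.tip_of(c,"knob_mid"): w=px2w(im,r["centre"],.091);q=w2st(s,w); print(c,round(r["conf"],2),np.round(r["centre"]),q.round(4),np.hypot(*q).round(4),np.degrees(np.arctan2(q[1],q[0]))+90)
x0,y0=(110,180) 
cv2.imwrite("pics/knob1.png",cv2.resize(im["image"][160:280,110:270],None,fx=4,fy=4,interpolation=cv2.INTER_CUBIC))
E
```

```text
time_s: 3.85
position: [0.6825, 0.1881, 0.1371]
tool_rot: [[-0.855, 0.519, -0.007], [0.519, 0.855, -0.001], [0.005, -0.004, -1.0]]
ft_force: [-0.0, 0.1, -0.2]
grip_width: 0.043
gripper_force: 0.0
t 3.85 st [0.095  0.0603] z 0.1371 q [  6  43  54   0  83 -53] shift [0.0001 0.0032 0.0421] turn [-0.004 -0.005 -0.005]
scene 0.7 [159. 220.] [0.0987 0.0642] 0.1178 123.05895467717633
```

View pics/knob1.png

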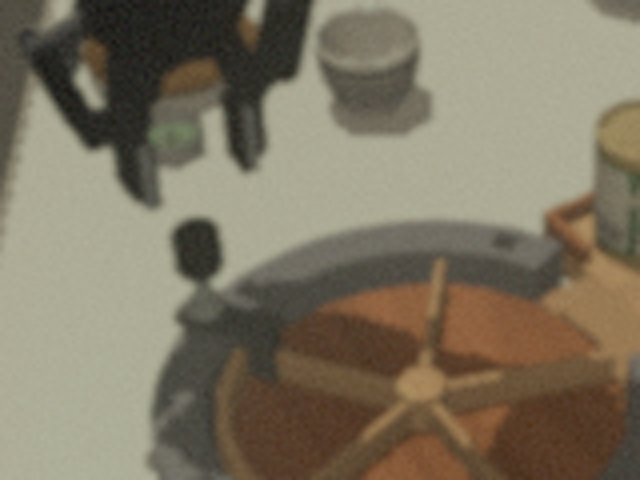

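The open fingers (crop about 140,190 and 250,150) hang above and either side of the knob (195,250). I go down and grip it.

```bash
python3 -m pendant '[[0.5,0,0.003,0.015,0,0,0],[0.5,0,0.003,0.03,0,0,0],[0.5,-0.001,0.003,0.042,0,0,0],[0.5,-0.001,0.003,0.042,0,0,0],[0.5,-0.001,0.003,0.042,0,0,0]]' 
python3 -m pendant '[[0.2,0,0,0,0,0,0],[0.2,0,0,0,0,0,0],[0.2,0,0,0,0,0,0],[0.2,0,0,0,0,0,0]]' 40
python3 - <<'E'
from h import *
need(pol(123.8,.114,0)[:2],.095)
E
```

```text
time_s: 4.68
position: [0.6865, 0.1902, 0.0986]
tool_rot: [[-0.855, 0.519, 0.001], [0.519, 0.855, 0.0], [-0.0, 0.0, -1.0]]
ft_force: [-1.3, 0.4, 0.2]
grip_width: 0.0428
gripper_force: 0.0
time_s: 5.18
position: [0.6871, 0.1908, 0.0994]
tool_rot: [[-0.855, 0.519, 0.003], [0.519, 0.855, 0.001], [-0.002, 0.003, -1.0]]
ft_force: [2.7, 3.6, 3.9]
grip_width: 0.0227
gripper_force: 39.5
t 5.17 st [0.0976 0.065 ] z 0.0994 q [  6  45  57   0  78 -53] shift [ 0.0029 -0.0016  0.0043] turn [ 0.003  0.002 -0.005]
```

```bash
python3 -m pendant '[[0.2,0,0,-0.002,0,0,0],[0.2,0,0,-0.004,0,0,0],[0.2,0,0,-0.004,0,0,0]]' 50
python3 -m pendant '[[0.2,-0.0077,-0.0134,0,0,0,0],[0.2,-0.0137,-0.0282,0,0,0,0],[0.2,-0.0175,-0.0436,0,0,0,0],[0.2,-0.0192,-0.0594,0,0,0,0],[0.2,-0.0186,-0.0753,0,0,0,0]]'
python3 - <<'E'
from h import *
need(pol(84,.114,0)[:2],.095)
E
```

```text
time_s: 5.55
position: [0.6869, 0.1899, 0.1017]
tool_rot: [[-0.855, 0.519, 0.001], [0.519, 0.855, -0.0], [-0.001, 0.0, -1.0]]
ft_force: [7.0, 0.3, -6.1]
grip_width: 0.0218
gripper_force: 49.2
time_s: 6.18
position: [0.6631, 0.1148, 0.1014]
tool_rot: [[-0.854, 0.52, -0.0], [0.52, 0.854, -0.002], [-0.001, -0.001, -1.0]]
ft_force: [4.4, -2.4, -4.9]
grip_width: 0.0222
gripper_force: 34.4
t 6.17 st [ 0.1161 -0.0126] z 0.1014 q [  0  41  65   0  74 -59] shift [0.0028 0.0006 0.0064] turn [-0.001  0.001 -0.005]
```

```bash
python3 -m pendant '[[0.2,0.0028,-0.0157,0,0,0,0],[0.2,0.0077,-0.0308,0,0,0,0],[0.2,0.0147,-0.0451,0,0,0,0],[0.2,0.0236,-0.0583,0,0,0,0],[0.2,0.0342,-0.0701,0,0,0,0]]' >/dev/null
python3 -m pendant '[[0.2,0.0058,-0.0053,0,0,0,0],[0.2,0.0122,-0.0102,0,0,0,0],[0.2,0.0122,-0.0102,0,0,0,0],[0.2,0.0122,-0.0102,0,0,0,0]]'
python3 - <<'E'
from h import *
need(pol(36,.114,0)[:2],.095)
E
python3 -m pendant '[[0.2,0,0,0.003,0,0,0],[0.2,0,0,0.006,0,0,0],[0.2,0,0,0.009,0,0,0],[0.2,0,0,0.009,0,0,0]]'
python3 - <<'E'
from h import *
need(pol(36,.114,0)[:2],.095)
E
```

```text
time_s: 7.3
position: [0.5819, 0.0715, 0.1022]
tool_rot: [[-0.855, 0.519, -0.0], [0.519, 0.855, -0.001], [-0.0, -0.001, -1.0]]
ft_force: [0.2, -4.8, -5.5]
grip_width: 0.022
gripper_force: 51.3
t 7.3 st [ 0.0688 -0.0915] z 0.1022 q [ -5  33  81   0  66 -63] shift [ 0.0018 -0.0007  0.0072] turn [-0.001  0.    -0.005]
time_s: 7.8
position: [0.5821, 0.0715, 0.0933]
tool_rot: [[-0.855, 0.519, 0.0], [0.519, 0.855, -0.0], [-0.001, -0.0, -1.0]]
ft_force: [0.0, -5.1, -3.9]
grip_width: 0.0226
gripper_force: 51.5
t 7.8 st [ 0.069  -0.0914] z 0.0933 q [ -5  34  81   0  65 -63] shift [ 0.002  -0.0009 -0.0017] turn [-0.     0.001 -0.005]
```

```bash
python3 -m pendant '[[0.2,0,0,0.002,0,0,0],[0.2,0,0,0.0035,0,0,0],[0.2,0,0,0.0035,0,0,0]]' |grep -A0 -E "posi|force"
python3 -m pendant '[[0.55,0,0,0,0,0,0],[0.55,0,0,0,0,0,0],[0.55,0,0,0,0,0,0],[0.55,0,0,0,0,0,0]]' 
python3 -m pendant '[[0.55,0,0,-0.04,0,0,0],[1,0,0,-0.09,0,0,0],[1,0,0,-0.09,0,0,0]]' |grep posi
python3 - <<'E'
from h import *
s=np.load("s.npy")
need([.0403,-.172],.15)
for c in("top","scene"):
    im=env.get_image(c)
    for t,z in (("knob_mid",.0825),("tin_a_mid",.056),("glass_a_mid",.0505)):
      for r in env.tip_of(c,t):
        q=w2st(s,px2w(im,r["centre"],z)); print(c,t,round(r["conf"],2),np.round(r["centre"]),q.round(4),np.degrees(np.arctan2(q[1],q[0]))+90 if t[0]=="k" else "")
    cv2.imwrite(f"pics/a_{c}.png",im["image"])
E
```

```text
position: [0.583, 0.0715, 0.091]
--
ft_force: [0.7, -5.1, 4.4]
--
gripper_force: 52.3
time_s: 8.68
position: [0.5817, 0.0719, 0.0898]
tool_rot: [[-0.855, 0.519, -0.0], [0.519, 0.855, 0.0], [0.0, 0.0, -1.0]]
ft_force: [0.4, 0.2, 0.5]
grip_width: 0.0472
gripper_force: 0.0
position: [0.5832, 0.0717, 0.1836]
t 9.05 st [ 0.0698 -0.0906] z 0.1836 q [ -5  28  75   0  77 -63] shift [ 0.0294 -0.0816  0.0331] turn [ 0.004  0.007 -0.005]
top tin_a_mid 0.75 [329. 255.] [ 0.0879 -0.3905] 
top tin_a_mid 0.6 [360. 236.] [ 0.1579 -0.431 ] 
top tin_a_mid 0.54 [213. 256.] [-0.0443 -0.1725] 
top tin_a_mid 0.46 [253. 281.] [-0.0446 -0.2748] 
top glass_a_mid 0.72 [270. 244.] [ 0.0433 -0.2681] 
scene knob_mid 0.42 [237. 202.] [ 0.0693 -0.0949] 36.1243055226771
scene tin_a_mid 0.9 [324. 155.] [ 0.1406 -0.3997] 
scene tin_a_mid 0.81 [297. 227.] [-0.0365 -0.1672] 
scene tin_a_mid 0.81 [340. 171.] [ 0.0636 -0.3814] 
scene tin_a_mid 0.52 [269. 205.] [ 0.0515 -0.1642] 
scene glass_a_mid 0.78 [309. 192.] [ 0.0444 -0.2705] 
scene glass_a_mid 0.44 [269. 147.] [ 0.2537 -0.3137]
```

View pics/a_scene.png

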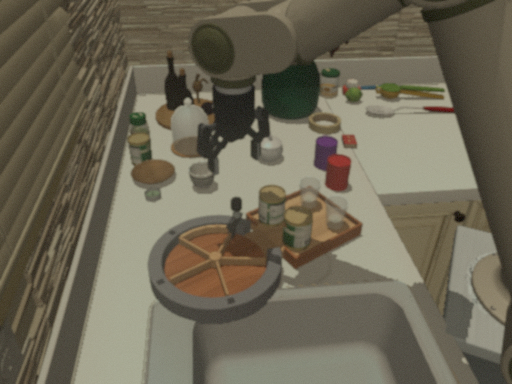

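The knob stands at (237,205), over the 36° hole, with the pin down. First tin: the left one at (297,228).

```bash
python3 -m pendant '[[1,0.04,-0.03,0,0,0,0],[1,0.08,-0.06,0,0,0,0],[1,0.11,-0.081,0.03,0,0,0],[1,0.11,-0.081,0.05,0,0,0],[1,0.11,-0.081,0.05,0,0,0]]' >/dev/null
python3 -c "
from h import *
need([-.04,-.171],.064)"
```

```text
t 10.07 st [-0.0423 -0.1721] z 0.129 q [ -8  20 100   0  60 -66] shift [-0.0024  0.0012  0.065 ] turn [-0.001 -0.002 -0.005]
```

```bash
python3 -m pendant '[[1,-0.002,0,0.03,0,0,0],[1,-0.002,0,0.055,0,0,0],[1,-0.002,0,0.065,0,0,0],[1,-0.002,0,0.065,0,0,0],[1,-0.002,0,0.065,0,0,0]]' 20
python3 -m pendant '[[0.6,0,0,0,0,0,0],[0.6,0,0,0,0,0,0],[0.6,0,0,0,0,0,0],[0.6,0,0,0,0,0,0]]' 20
python3 -c "
from h import *
need([-.018,-.155],.064)"
```

```text
time_s: 10.7
position: [0.448, 0.0585, 0.0657]
tool_rot: [[-0.855, 0.519, 0.002], [0.519, 0.855, -0.0], [-0.002, 0.001, -1.0]]
ft_force: [0.7, 0.0, -0.3]
grip_width: 0.0856
gripper_force: 0.0
time_s: 11.2
position: [0.4479, 0.0586, 0.0655]
tool_rot: [[-0.855, 0.519, 0.002], [0.519, 0.855, 0.0], [-0.002, 0.001, -1.0]]
ft_force: [-0.2, 1.7, 5.7]
grip_width: 0.057
gripper_force: 20.5
t 11.2 st [-0.0394 -0.1715] z 0.0655 q [ -8  26 104   0  49 -66] shift [-0.0213  0.0166  0.0016] turn [ 0.001  0.002 -0.005]
```

```bash
python3 -m pendant '[[0.6,-0.011,0.008,0,0,0,0],[0.6,-0.021,0.0165,0,0,0,0],[0.6,-0.031,0.031,0,0,0,0],[0.6,-0.0395,0.046,0,0,0,0],[0.6,-0.0395,0.052,0,0,0,0]]' 25
python3 -m pendant '[[0.6,0,0.015,0,0,0,0],[0.6,0,0.03,0,0,0,0],[0.6,0,0.045,0,0,0,0],[0.6,0,0.0535,0,0,0,0],[0.6,0,0.0535,0,0,0,0]]'
python3 - <<'E'
from h import *
s=np.load("s.npy")
need([0,-.066],.064)
for c in("top","scene"):
    im=env.get_image(c)
    for t,z in (("tin_a_mid",.056),):
      for r in env.tip_of(c,t):
        q=w2st(s,px2w(im,r["centre"],z)); print(c,t,round(r["conf"],2),np.round(r["centre"]),q.round(4))
cv2.imwrite("pics/b_scene.png",cv2.resize(im["image"][150:320,140:370],None,fx=3,fy=3))
E
```

```text
time_s: 11.82
position: [0.5088, 0.0821, 0.0656]
tool_rot: [[-0.855, 0.519, 0.001], [0.519, 0.855, -0.002], [-0.002, -0.001, -1.0]]
ft_force: [-2.0, -5.9, 9.2]
grip_width: 0.0568
gripper_force: 27.4
time_s: 12.45
position: [0.5364, 0.1286, 0.0656]
tool_rot: [[-0.855, 0.519, 0.002], [0.519, 0.855, 0.0], [-0.001, 0.001, -1.0]]
ft_force: [1.2, 2.4, 4.2]
grip_width: 0.0565
gripper_force: 27.1
t 12.45 st [ 0.0004 -0.0659] z 0.0656 q [  1  33  89   0  58 -58] shift [ 0.0005 -0.0001  0.0016] turn [ 0.001  0.001 -0.004]
top tin_a_mid 0.93 [360. 236.] [ 0.1579 -0.431 ]
top tin_a_mid 0.79 [329. 256.] [ 0.0849 -0.3906]
scene tin_a_mid 0.74 [337. 169.] [ 0.0739 -0.3817]
scene tin_a_mid 0.67 [324. 155.] [ 0.1391 -0.401 ]
scene tin_a_mid 0.61 [246. 238.] [-0.0055 -0.0644]
scene tin_a_mid 0.2 [181. 265.] [0.0001 0.0725]
```

View pics/b_scene.png

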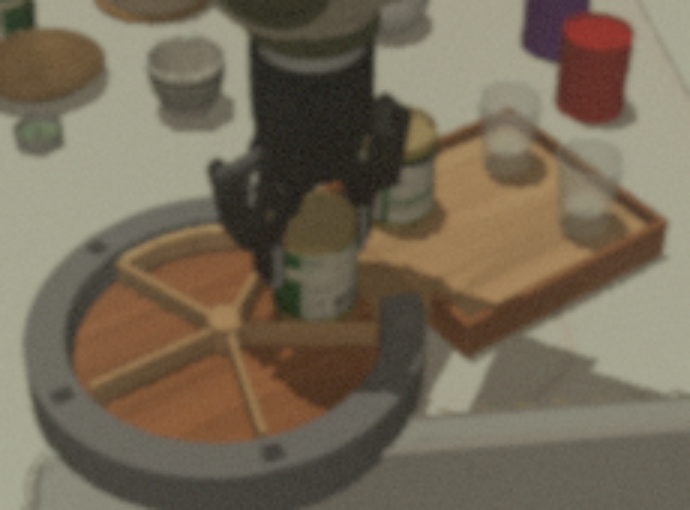

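The tin (crop 320,255) stands upright in the bay between its fences. I release it and go for the knob.

```bash
python3 -m pendant '[[0.8,0,0,0,0,0,0],[0.9,0,0,0,0,0,0],[0.9,0,0,0,0,0,0],[0.9,0,0,-0.03,0,0,0],[0.9,0,0,-0.08,0,0,0]]' |grep -E "posi|ft|width"
python3 -m pendant '[[0.5,-0.03,-0.01,-0.01,0,0,0],[0.5,-0.069,-0.0255,-0.01,0,0,0],[0.5,-0.069,-0.0255,-0.01,0,0,0],[0.5,-0.069,-0.0255,0.02,0,0,0],[0.5,-0.069,-0.0255,0.02,0,0,0]]' |grep -E "posi|ft|width"
python3 -c "
from h import *
need([.0675,-.092],.090)"
```

```text
position: [0.5351, 0.128, 0.1444]
ft_force: [-0.1, -0.5, 0.5]
grip_width: 0.0765
position: [0.5801, 0.0711, 0.123]
ft_force: [-1.1, -0.8, 0.1]
grip_width: 0.0427
t 13.9 st [ 0.0675 -0.0927] z 0.123 q [ -5  32  79   0  69 -63] shift [-0.0002  0.0008  0.033 ] turn [-0.002 -0.005 -0.005]
```

```bash
python3 -m pendant '[[0.5,0,0.0005,0.018,0,0,0],[0.5,0,0.0005,0.0335,0,0,0],[0.5,0,0.0005,0.0335,0,0,0],[0.2,0,0.0005,0.0335,0,0,0],[0.2,0,0.0005,0.0335,0,0,0]]' 50 |grep -E "posi|ft|width"
python3 -m pendant '[[0.2,0,0,0,0,0,0],[0.2,0,0,0,0,0,0],[0.2,0,0,-0.007,0,0,0],[0.2,0,0,-0.0135,0,0,0],[0.2,0,0,-0.0135,0,0,0]]' |grep -E "posi|force|width"
python3 -c "
from h import *
need([.0675,-.092],.090)"
```

```text
position: [0.5823, 0.0713, 0.0923]
ft_force: [0.1, 2.8, 3.5]
grip_width: 0.0218
position: [0.5817, 0.0712, 0.1048]
ft_force: [-0.1, 3.6, -7.4]
grip_width: 0.0224
gripper_force: 49.3
t 15.15 st [ 0.0688 -0.0918] z 0.1048 q [ -5  33  80   0  67 -63] shift [ 0.0013 -0.0002  0.0148] turn [ 0.    -0.001 -0.005]
```

```bash
python3 -m pendant '[[0.2,-0.011,0.0091,0.001,0,0,0],[0.2,-0.0208,0.0196,0.001,0,0,0],[0.2,-0.0292,0.0311,0.001,0,0,0],[0.2,-0.0361,0.0437,0.001,0,0,0],[0.2,-0.0414,0.057,0.001,0,0,0]]' |grep -E "posi|force|width"
python3 -m pendant '[[0.2,-0.0036,0.0139,0,0,0,0],[0.2,-0.0053,0.0281,0,0,0,0],[0.2,-0.0053,0.0424,0,0,0,0],[0.2,-0.0036,0.0566,0,0,0,0],[0.2,0,0.0705,0,0,0,0]]' |grep -E "posi|force|width"
python3 -m pendant '[[0.2,0,0,0,0,0,0],[0.2,0,0,0,0,0,0],[0.2,0,0,0.005,0,0,0],[0.2,0,0,0.009,0,0,0],[0.2,0,0,0.009,0,0,0]]' |grep -E "posi|force|width"
python3 -c "
from h import *
need(pol(108,.114,0)[:2],.090)"
```

```text
position: [0.6468, 0.0979, 0.1029]
ft_force: [-1.7, 0.9, -5.6]
grip_width: 0.0217
gripper_force: 49.4
position: [0.684, 0.1592, 0.1038]
ft_force: [1.2, -0.5, -5.3]
grip_width: 0.0225
gripper_force: 49.5
position: [0.6836, 0.1581, 0.0947]
ft_force: [3.6, -1.2, -3.0]
grip_width: 0.022
gripper_force: 49.7
t 17.02 st [0.1114 0.0352] z 0.0947 q [  3  44  59   0  77 -55] shift [0.003  0.     0.0047] turn [-0.     0.    -0.005]
```

```bash
python3 -m pendant '[[0.2,0,0,0.002,0,0,0],[0.2,0,0,0.004,0,0,0],[0.2,0,0,0.004,0,0,0]]' |grep -E "posi|force|width"
python3 -m pendant '[[0.5,0,0,0,0,0,0],[0.5,0,0,0,0,0,0],[0.5,0,0,0,0,0,0],[0.5,0,0,-0.03,0,0,0],[1,0,0,-0.07,0,0,0]]' |grep -E "posi|force|width"
python3 - <<'E'
from h import *
s=np.load("s.npy")
for c in("top","scene"):
    im=env.get_image(c)
    for t,z in (("knob_mid",.0825),("tin_a_mid",.056),("glass_a_mid",.0505)):
      for r in env.tip_of(c,t):
        q=w2st(s,px2w(im,r["centre"],z)); print(c,t,round(r["conf"],2),np.round(r["centre"]),q.round(4),np.degrees(np.arctan2(q[1],q[0]))+90 if t[0]=="k" else "")
    if c=="top":a=cv2.resize(im["image"][135:315,95:305],None,fx=3,fy=3,interpolation=cv2.INTER_CUBIC); cv2.imwrite("pics/c_top.png",cv2.convertScaleAbs(a,alpha=1.6))
need([.045,-.171],.13)
E
```

```text
position: [0.6839, 0.1586, 0.0923]
ft_force: [1.3, -0.3, 4.9]
grip_width: 0.0221
gripper_force: 50.7
position: [0.6829, 0.1585, 0.1605]
ft_force: [0.7, -0.2, 0.3]
grip_width: 0.0595
gripper_force: 0.0
top knob_mid 0.57 [160. 202.] [-0.0021 -0.0161] -7.555819101639244
top tin_a_mid 0.89 [181. 182.] [ 0.0606 -0.0234] 
top tin_a_mid 0.89 [360. 234.] [ 0.1629 -0.4278] 
top tin_a_mid 0.74 [329. 258.] [ 0.0823 -0.3933] 
top glass_a_mid 0.6 [271. 245.] [ 0.0409 -0.2701] 
scene knob_mid 0.65 [170. 215.] [0.1093 0.0368] 108.61931096346125
scene tin_a_mid 0.92 [338. 172.] [ 0.0616 -0.3723] 
scene tin_a_mid 0.9 [207. 226.] [ 0.0667 -0.021 ] 
scene tin_a_mid 0.78 [323. 152.] [ 0.149  -0.4052] 
scene glass_a_mid 0.69 [338. 210.] [-0.0404 -0.2784] 
scene glass_a_mid 0.57 [312. 193.] [ 0.0388 -0.2739] 
t 18.43 st [0.1107 0.0352] z 0.1594 q [  3  41  54   0  85 -55] shift [ 0.0647 -0.2064  0.0298] turn [-0.001 -0.002 -0.005]
```

View pics/c_top.png

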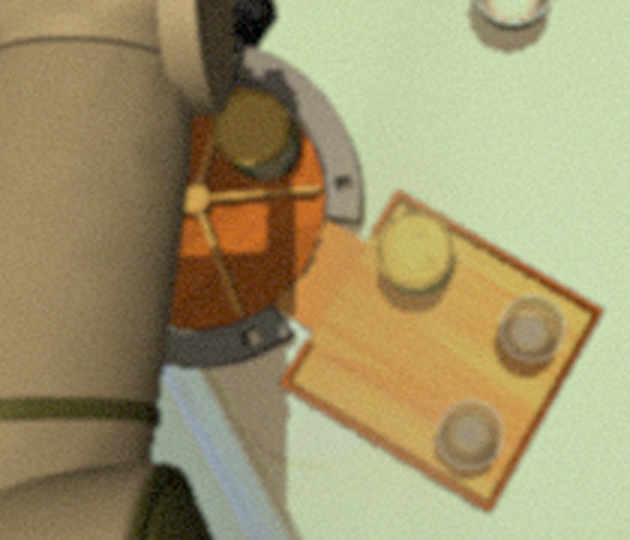

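The tin in bay 1 (205,125 in the crop) now stands one stop on, the next bay faces the gate, and the right tin (414,252) has not moved.

```bash
python3 -m pendant '[[1,0.016,-0.052,0,0,0,0],[1,0.032,-0.104,0,0,0,0],[1,0.048,-0.156,0.01,0,0,0],[1,0.0645,-0.2075,0.03,0,0,0],[1,0.0645,-0.2075,0.03,0,0,0]]' |grep -E "posi|force|width"
python3 -c "
from h import *
need([.0463,-.172],.0655)"
```

```text
position: [0.5171, 0.0134, 0.1291]
ft_force: [1.5, 0.3, 0.4]
grip_width: 0.0852
gripper_force: 0.0
t 19.05 st [ 0.0432 -0.1746] z 0.1291 q [-12  26  90   0  65 -70] shift [-0.0034  0.0028  0.0636] turn [-0.002 -0.006 -0.008]
```

```bash
python3 -m pendant '[[1,-0.001,0.001,0.03,0,0,0],[1,-0.001,0.001,0.055,0,0,0],[1,-0.001,0.001,0.063,0,0,0],[1,-0.001,0.001,0.063,0,0,0],[0.6,-0.001,0.001,0.063,0,0,0]]' 25 |grep -E "posi|force|width"
python3 -m pendant '[[0.6,0,0,0,0,0,0],[0.6,0,0,0,0,0,0],[0.6,0,0,0,0,0,0]]' |grep -E "posi|force|width"
python3 -c "
from h import *
need([0.018,-.155],.0655)
need([0.0,-.125],.0655)
need([0,-.066],.0655)"
```

```text
position: [0.5227, 0.015, 0.0687]
ft_force: [-0.2, -0.2, 0.9]
grip_width: 0.0699
gripper_force: 0.0
position: [0.5226, 0.015, 0.0688]
ft_force: [0.6, 0.5, 6.3]
grip_width: 0.0568
gripper_force: 26.6
t 20.05 st [ 0.0471 -0.1704] z 0.0688 q [-11  31  93   0  56 -70] shift [0.0291 0.0153 0.0032] turn [ 0.001  0.002 -0.005]
t 20.05 st [ 0.0471 -0.1704] z 0.0688 q [-11  31  93   0  56 -70] shift [0.0473 0.0452 0.0032] turn [ 0.001  0.002 -0.005]
t 20.05 st [ 0.0471 -0.1704] z 0.0688 q [-11  31  93   0  56 -70] shift [0.0476 0.1042 0.0033] turn [ 0.001  0.002 -0.005]
```

```bash
python3 -m pendant '[[0.6,0.015,0.008,0,0,0,0],[0.6,0.029,0.0155,0,0,0,0],[0.6,0.038,0.03,0,0,0,0],[0.6,0.047,0.045,0,0,0,0],[0.6,0.047,0.053,0,0,0,0]]' 25|grep -E "posi|force|width"
python3 -m pendant '[[0.6,0,0.015,0,0,0,0],[0.6,0,0.03,0,0,0,0],[0.6,0,0.044,0,0,0,0],[0.6,0,0.0515,0,0,0,0],[0.6,0,0.0515,0,0,0,0]]'|grep -E "posi|force|width"
python3 - <<'E'
from h import *
s=np.load("s.npy")
need([0,-.066],.0655)
im=env.get_image("scene")
for r in env.tip_of("scene","tin_a_mid"):
    q=w2st(s,px2w(im,r["centre"],.056)); print(round(r["conf"],2),np.round(r["centre"]),q.round(4))
E
```

```text
position: [0.509, 0.085, 0.0688]
ft_force: [-4.6, -6.3, 10.2]
grip_width: 0.0569
gripper_force: 27.5
position: [0.5364, 0.1292, 0.0688]
ft_force: [-1.7, -0.1, 7.1]
grip_width: 0.0566
gripper_force: 27.4
t 21.3 st [ 0.0001 -0.0655] z 0.0688 q [  1  33  88   0  58 -58] shift [ 0.0001 -0.0005  0.0033] turn [ 0.001  0.002 -0.004]
0.96 [206. 226.] [ 0.0682 -0.0198]
0.95 [340. 174.] [ 0.0554 -0.3723]
0.61 [324. 152.] [ 0.1479 -0.4086]
```

```bash
python3 -m pendant '[[0.8,0,0,0,0,0,0],[0.9,0,0,0,0,0,0],[0.9,0,0,0,0,0,0],[0.9,0,0,-0.03,0,0,0],[0.9,0,0,-0.08,0,0,0]]' |grep -E "posi|ft|width"
python3 -m pendant '[[0.5,-0.036,0.033,-0.01,0,0,0],[0.5,-0.073,0.067,-0.01,0,0,0],[0.5,-0.109,0.1007,-0.01,0,0,0],[0.5,-0.109,0.1007,0.02,0,0,0],[0.5,-0.109,0.1007,0.02,0,0,0]]' |grep -E "posi|ft|width"
python3 - <<'E'
from h import *
s=np.load("s.npy")
need([.1095,.0352],.0905)
im=env.get_image("scene")
for r in env.tip_of("scene","tin_a_mid"):
    q=w2st(s,px2w(im,r["centre"],.056)); print(round(r["conf"],2),np.round(r["centre"]),q.round(4))
E
```

```text
position: [0.5353, 0.1286, 0.1474]
ft_force: [0.1, 0.0, 0.5]
grip_width: 0.0765
position: [0.6804, 0.1581, 0.1249]
ft_force: [-0.1, 0.4, 0.7]
grip_width: 0.043
t 22.65 st [0.1087 0.0335] z 0.1249 q [  3  42  57   0  80 -55] shift [-0.001   0.0019  0.0344] turn [-0.003 -0.005 -0.005]
0.9 [325. 154.] [ 0.1398 -0.4033]
0.68 [205. 226.] [ 0.0691 -0.0176]
0.55 [339. 170.] [ 0.0657 -0.3814]
0.4 [308. 193.] [ 0.0384 -0.2625]
```

```bash
python3 -m pendant '[[0.5,0,0.0005,0.018,0,0,0],[0.5,0,0.0005,0.0335,0,0,0],[0.5,0,0.0005,0.0335,0,0,0],[0.2,0,0.0005,0.0335,0,0,0],[0.2,0,0.0005,0.0335,0,0,0]]' 50 |grep -E "posi|ft|width"
python3 -m pendant '[[0.2,0,0,0,0,0,0],[0.2,0,0,0,0,0,0],[0.2,0,0,-0.007,0,0,0],[0.2,0,0,-0.0125,0,0,0],[0.2,0,0,-0.0125,0,0,0]]' |grep -E "posi|force|width"
python3 -c "
from h import *
need([.1095,.0352],.090)"
```

```text
position: [0.6821, 0.1587, 0.095]
ft_force: [0.2, 0.3, 0.4]
grip_width: 0.0218
position: [0.6818, 0.1583, 0.1068]
ft_force: [3.8, -1.2, -6.9]
grip_width: 0.022
gripper_force: 49.3
t 24.0 st [0.1097 0.0344] z 0.1068 q [  3  43  59   0  78 -55] shift [0.0002 0.0008 0.0168] turn [-0.     0.    -0.005]
```

```bash
python3 -m pendant '[[0.2,0.0053,0.0133,0,0,0,0],[0.2,0.0122,0.0259,0,0,0,0],[0.2,0.0206,0.0374,0,0,0,0],[0.2,0.0304,0.0479,0,0,0,0],[0.2,0.0414,0.057,0,0,0,0]]' |grep -E "posi|force|width"
python3 -m pendant '[[0.2,0.0121,0.0077,0,0,0,0],[0.2,0.025,0.0138,0,0,0,0],[0.2,0.0387,0.0182,0,0,0,0],[0.2,0.0527,0.0209,0,0,0,0],[0.2,0.067,0.0218,0,0,0,0]]' |grep -E "posi|force|width"
python3 -m pendant '[[0.2,0,0,0,0,0,0],[0.2,0,0,0,0,0,0],[0.2,0,0,0.005,0,0,0],[0.2,0,0,0.008,0,0,0],[0.2,0,0,0.008,0,0,0]]' |grep -E "posi|force|width"
python3 -c "
from h import *
need(pol(180,.114,0)[:2],.0945)"
```

```text
position: [0.676, 0.2307, 0.1066]
ft_force: [3.5, 1.5, -5.7]
grip_width: 0.0222
gripper_force: 49.4
position: [0.6291, 0.284, 0.1066]
ft_force: [4.2, 3.5, -6.6]
grip_width: 0.022
gripper_force: 49.3
position: [0.6299, 0.2835, 0.0989]
ft_force: [3.2, 4.9, -4.4]
grip_width: 0.0218
gripper_force: 49.5
t 25.88 st [0.0008 0.1149] z 0.0989 q [ 14  43  61   0  76 -44] shift [ 0.0008 -0.001   0.0044] turn [ 0.002 -0.001 -0.004]
```

```bash
python3 -m pendant '[[0.2,0,0,0.002,0,0,0],[0.2,0,0,0.005,0,0,0],[0.2,0,0,0.005,0,0,0]]' |grep -E "posi|force|width"
python3 -m pendant '[[0.5,0,0,0,0,0,0],[0.5,0,0,0,0,0,0],[0.5,0,0,0,0,0,0],[0.5,0,0,-0.03,0,0,0],[0.75,0,0,-0.065,0,0,0]]' |grep -E "posi|force|width"
python3 - <<'E'
from h import *
s=np.load("s.npy")
for c in("top","scene"):
    im=env.get_image(c)
    for t,z in (("knob_mid",.0825),("tin_a_mid",.056),("glass_a_mid",.0505)):
      for r in env.tip_of(c,t):
        q=w2st(s,px2w(im,r["centre"],z)); print(c,t,round(r["conf"],2),np.round(r["centre"]),q.round(4),np.degrees(np.arctan2(q[1],q[0]))+90 if t[0]=="k" else "")
    if c=="scene":a=cv2.resize(im["image"][150:320,140:370],None,fx=3,fy=3,interpolation=cv2.INTER_CUBIC); cv2.imwrite("pics/d.png",a)
need([.043,-.27],.13)
E
```

```text
position: [0.6304, 0.2832, 0.095]
ft_force: [2.5, 5.0, 1.2]
grip_width: 0.0219
gripper_force: 50.2
position: [0.6297, 0.2819, 0.159]
ft_force: [0.5, -0.1, 1.1]
grip_width: 0.0594
gripper_force: 0.0
top knob_mid 0.65 [268. 129.] [ 0.2611 -0.1352] 62.618719080267994
top tin_a_mid 0.82 [147. 176.] [0.0332 0.0514] 
top tin_a_mid 0.82 [362. 235.] [ 0.1627 -0.4327] 
top tin_a_mid 0.57 [327. 260.] [ 0.0758 -0.3916] 
top tin_a_mid 0.36 [180. 179.] [ 0.0659 -0.0187] 
top glass_a_mid 0.93 [270. 246.] [ 0.0393 -0.2699] 
top glass_a_mid 0.74 [146. 178.] [0.0272 0.0516] 
top glass_a_mid 0.28 [346. 170.] [ 0.2757 -0.3339] 
scene knob_mid 0.61 [160. 264.] [-0.0002  0.113 ] 180.08670593602676
scene knob_mid 0.48 [203. 173.] [ 0.2028 -0.0907] 65.90333778231906
scene tin_a_mid 0.78 [338. 169.] [ 0.0718 -0.384 ] 
scene tin_a_mid 0.77 [179. 250.] [0.0367 0.0578] 
scene tin_a_mid 0.67 [323. 156.] [ 0.1353 -0.3932] 
scene tin_a_mid 0.47 [206. 227.] [ 0.0669 -0.0179] 
scene glass_a_mid 0.91 [312. 191.] [ 0.0468 -0.2791] 
t 27.27 st [0.0013 0.1136] z 0.1575 q [ 14  40  57   0  83 -44] shift [-0.0436 -0.3833  0.0281] turn [-0.002 -0.002 -0.005]
```

View pics/d.png

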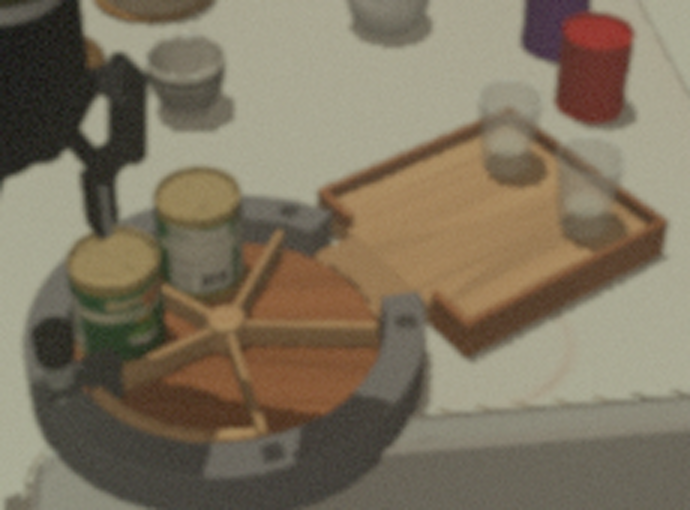

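Both tins stand upright in their bays, the knob is at 180° (crop 52,345), and both tumblers (510,135 and 590,195) are in place. Next is the right tumbler.

```bash
python3 -m pendant '[[0.75,-0.006,-0.058,0,0,0,0],[0.75,-0.012,-0.116,0,0,0,0],[0.75,-0.019,-0.174,0,0,0,0],[0.75,-0.025,-0.232,0,0,0,0],[0.75,-0.032,-0.29,0,0,0,0]]' |grep -E "posi|force|width"
python3 -m pendant '[[0.75,-0.006,-0.05,0,0,0,0],[0.75,-0.01,-0.095,0.02,0,0,0],[0.75,-0.01,-0.095,0.03,0,0,0],[0.75,-0.01,-0.095,0.03,0,0,0]]' |grep -E "posi|force|width"
python3 -c "
from h import *
need([.043,-.271],.063)"
```

```text
position: [0.5056, 0.0163, 0.1584]
ft_force: [-0.3, -0.6, -0.6]
grip_width: 0.0643
gripper_force: 0.0
position: [0.4659, -0.0683, 0.1281]
ft_force: [0.7, 0.1, 0.1]
grip_width: 0.0642
gripper_force: 0.0
t 28.4 st [ 0.0414 -0.2711] z 0.1281 q [-23  22  97   0  61 -82] shift [-0.0017  0.0001  0.0651] turn [-0.    -0.002 -0.005]
```

```bash
python3 -m pendant '[[0.75,-0.0015,0,0.03,0,0,0],[0.75,-0.0015,0,0.055,0,0,0],[0.75,-0.0015,0,0.065,0,0,0],[0.75,-0.0015,0,0.065,0,0,0],[0.48,-0.0015,0,0.065,0,0,0]]' 20 |grep -E "posi|force|width"
python3 -m pendant '[[0.48,0,0,0,0,0,0],[0.48,0,0,0,0,0,0],[0.48,0,0,0,0,0,0]]' |grep -E "posi|force|width"
python3 -c "
from h import *
need([0.0,-.15],.063)
need([0,-.066],.063)"
```

```text
position: [0.468, -0.0694, 0.0647]
ft_force: [0.5, 0.3, 2.4]
grip_width: 0.0473
gripper_force: 5.7
position: [0.4681, -0.0696, 0.0647]
ft_force: [1.0, 1.7, 7.0]
grip_width: 0.0464
gripper_force: 20.5
t 29.4 st [ 0.0439 -0.271 ] z 0.0647 q [-23  28 101   0  51 -82] shift [0.0445 0.1208 0.0017] turn [ 0.001  0.002 -0.005]
t 29.4 st [ 0.0439 -0.271 ] z 0.0647 q [-23  28 101   0  51 -82] shift [0.0449 0.2048 0.0018] turn [ 0.001  0.002 -0.005]
```

```bash
python3 -m pendant '[[0.48,0.006,0.016,0,0,0,0],[0.48,0.014,0.038,0,0,0,0],[0.48,0.022,0.06,0,0,0,0],[0.48,0.03,0.082,0,0,0,0],[0.48,0.038,0.104,0,0,0,0]]' 20|grep -E "posi|force|width"
python3 -m pendant '[[0.48,0.0065,0.018,0,0,0,0],[0.48,0.0065,0.038,0,0,0,0],[0.48,0.0065,0.058,0,0,0,0],[0.48,0.0065,0.078,0,0,0,0],[0.48,0.0065,0.09,0,0,0,0]]'|grep -E "posi|force|width"
python3 -c "
from h import *
need([0,-.066],.063)"
python3 -m pendant '[[0.48,0,0.01,0,0,0,0],[0.48,0,0.01,0,0,0,0]]'|grep -E "posi|force|width"
python3 - <<'E'
from h import *
s=np.load("s.npy")
need([0,-.066],.063)
im=env.get_image("scene")
for r in env.tip_of("scene","glass_a_mid"):
    q=w2st(s,px2w(im,r["centre"],.0505)); print(round(r["conf"],2),np.round(r["centre"]),q.round(4))
E
```

```text
position: [0.4895, 0.0391, 0.0648]
ft_force: [0.3, -4.3, 7.6]
grip_width: 0.0464
gripper_force: 20.5
position: [0.5304, 0.1195, 0.0646]
ft_force: [-2.7, -3.9, 6.6]
grip_width: 0.0469
gripper_force: 20.5
t 30.65 st [-0.0001 -0.0768] z 0.0646 q [  0  33  90   0  57 -58] shift [-0.      0.0108  0.0016] turn [-0.001  0.001 -0.004]
position: [0.5359, 0.1283, 0.0647]
ft_force: [-0.4, -0.2, 6.1]
grip_width: 0.0468
gripper_force: 20.5
t 30.9 st [ 0.0002 -0.0665] z 0.0647 q [  1  33  89   0  58 -58] shift [0.0002 0.0005 0.0017] turn [ 0.001  0.002 -0.004]
0.55 [247. 237.] [ 0.0009 -0.0718]
0.41 [206. 228.] [ 0.0697 -0.0199]
```

```bash
python3 -m pendant '[[0.7,0,0,0,0,0,0],[0.8,0,0,0,0,0,0],[0.8,0,0,0,0,0,0],[0.8,0,0,-0.03,0,0,0],[0.8,0,0,-0.085,0,0,0]]' |grep -E "posi|ft|width"
python3 -m pendant '[[0.5,0,0.06,-0.01,0,0,0],[0.5,0,0.12,-0.01,0,0,0],[0.5,0,0.181,-0.01,0,0,0],[0.5,0,0.181,0.02,0,0,0],[0.5,0,0.181,0.02,0,0,0]]' |grep -E "posi|ft|width"
python3 - <<'E'
from h import *
s=np.load("s.npy")
need([0,.1147],.0925)
im=env.get_image("scene")
for r in env.tip_of("scene","glass_a_mid"):
    q=w2st(s,px2w(im,r["centre"],.0505)); print(round(r["conf"],2),np.round(r["centre"]),q.round(4))
E
```

```text
position: [0.5343, 0.1279, 0.1482]
ft_force: [0.5, -0.8, 0.8]
grip_width: 0.0684
position: [0.6279, 0.2827, 0.1261]
ft_force: [0.0, -0.4, 0.4]
grip_width: 0.0424
t 32.25 st [-0.0005  0.1133] z 0.1261 q [ 14  41  59   0  80 -44] shift [-0.0006  0.0015  0.0335] turn [-0.004 -0.004 -0.004]
```

```bash
python3 -m pendant '[[0.5,0,0.0005,0.018,0,0,0],[0.5,0,0.0005,0.0335,0,0,0],[0.5,0,0.0005,0.0335,0,0,0],[0.2,0,0.0005,0.0335,0,0,0],[0.2,0,0.0005,0.0335,0,0,0]]' 50 |grep -E "posi|ft|width"
python3 -m pendant '[[0.2,0,0,0,0,0,0],[0.2,0,0,0,0,0,0],[0.2,0,0,-0.007,0,0,0],[0.2,0,0,-0.0125,0,0,0],[0.2,0,0,-0.0125,0,0,0]]' |grep -E "posi|force|width"
python3 -c "
from h import *
need([0,.114],.090)"
```

```text
position: [0.6299, 0.2836, 0.096]
ft_force: [2.3, 1.9, -0.4]
grip_width: 0.0221
position: [0.6293, 0.2837, 0.1073]
ft_force: [3.6, 5.3, -6.3]
grip_width: 0.022
gripper_force: 49.2
t 33.6 st [0.0002 0.1148] z 0.1073 q [ 14  42  61   0  77 -44] shift [ 0.0002 -0.0008  0.0173] turn [ 0.001 -0.001 -0.005]
```

```bash
python3 -m pendant '[[0.2,0.0143,-0.0009,0,0,0,0],[0.2,0.0284,-0.0036,0,0,0,0],[0.2,0.042,-0.008,0,0,0,0],[0.2,0.0549,-0.0141,0,0,0,0],[0.2,0.067,-0.0218,0,0,0,0]]' |grep -E "posi|force|width"
python3 -m pendant '[[0.2,0.011,-0.0091,0,0,0,0],[0.2,0.0208,-0.0195,0,0,0,0],[0.2,0.0293,-0.0311,0,0,0,0],[0.2,0.0361,-0.0437,0,0,0,0],[0.2,0.0414,-0.057,0,0,0,0]]' |grep -E "posi|force|width"
python3 -m pendant '[[0.2,0,0,0,0,0,0],[0.2,0,0,0,0,0,0],[0.2,0,0,0.005,0,0,0],[0.2,0,0,0.008,0,0,0],[0.2,0,0,0.008,0,0,0]]' |grep -E "posi|force|width"
python3 -c "
from h import *
need(pol(252,.114,0)[:2],.0945)"
```

```text
position: [0.5594, 0.299, 0.1066]
ft_force: [0.5, 1.2, -6.5]
grip_width: 0.022
gripper_force: 49.4
position: [0.4952, 0.2707, 0.107]
ft_force: [4.7, -3.2, -6.4]
grip_width: 0.0218
gripper_force: 49.4
position: [0.4962, 0.2716, 0.0993]
ft_force: [2.9, -6.0, -4.7]
grip_width: 0.0218
gripper_force: 49.7
t 35.48 st [-0.1077  0.036 ] z 0.0993 q [ 17  32  84   0  64 -42] shift [ 0.0007 -0.0007  0.0048] turn [-0.001  0.001 -0.005]
```

```bash
python3 -m pendant '[[0.2,0,0,0.002,0,0,0],[0.2,0,0,0.005,0,0,0],[0.2,0,0,0.005,0,0,0]]' |grep -E "posi|force|width"
python3 -m pendant '[[0.5,0,0,0,0,0,0],[0.5,0,0,0,0,0,0],[0.5,0,0,0,0,0,0],[0.5,0,0,-0.03,0,0,0],[0.75,0,0,-0.065,0,0,0]]' |grep -E "posi|force|width"
python3 - <<'E'
from h import *
s=np.load("s.npy")
for c in("top","scene"):
    im=env.get_image(c)
    for t,z in (("knob_mid",.0825),("tin_a_mid",.056),("glass_a_mid",.0505)):
      for r in env.tip_of(c,t):
        q=w2st(s,px2w(im,r["centre"],z)); print(c,t,round(r["conf"],2),np.round(r["centre"]),q.round(4),np.degrees(np.arctan2(q[1],q[0]))+90 if t[0]=="k" else "")
    if c=="scene":a=cv2.resize(im["image"][150:320,140:370],None,fx=3,fy=3,interpolation=cv2.INTER_CUBIC); cv2.imwrite("pics/e.png",a)
need([-.042,-.270],.16)
E
```

```text
position: [0.497, 0.2722, 0.0959]
ft_force: [2.4, -3.7, 3.5]
grip_width: 0.0218
gripper_force: 50.6
position: [0.4954, 0.2721, 0.1601]
ft_force: [0.9, -0.2, 0.2]
grip_width: 0.0595
gripper_force: 0.0
top knob_mid 0.39 [112. 233.] [-0.1104  0.0365] 251.69924430469652
top tin_a_mid 0.71 [127. 210.] [-0.0545  0.0463] 
top tin_a_mid 0.69 [326. 255.] [ 0.084  -0.3839] 
top glass_a_mid 0.74 [181. 180.] [ 0.0635 -0.0201] 
scene knob_mid 0.79 [233. 281.] [-0.1071  0.0304] 254.17619162458897
scene tin_a_mid 0.98 [203. 276.] [-0.0469  0.0547] 
scene tin_a_mid 0.63 [336. 170.] [ 0.0731 -0.3775] 
scene tin_a_mid 0.56 [324. 155.] [ 0.1399 -0.4007] 
scene glass_a_mid 0.58 [210. 232.] [ 0.055 -0.02 ] 
scene glass_a_mid 0.21 [215. 263.] [-0.025   0.0172] 
scene glass_a_mid 0.2 [201. 288.] [-0.0636  0.0687] 
scene glass_a_mid 0.19 [270. 147.] [ 0.2523 -0.3167] 
t 36.88 st [-0.1085  0.0359] z 0.1588 q [ 17  28  80   0  72 -42] shift [-0.068  -0.3055 -0.0009] turn [-0.002 -0.001 -0.005]
```

View pics/e.png

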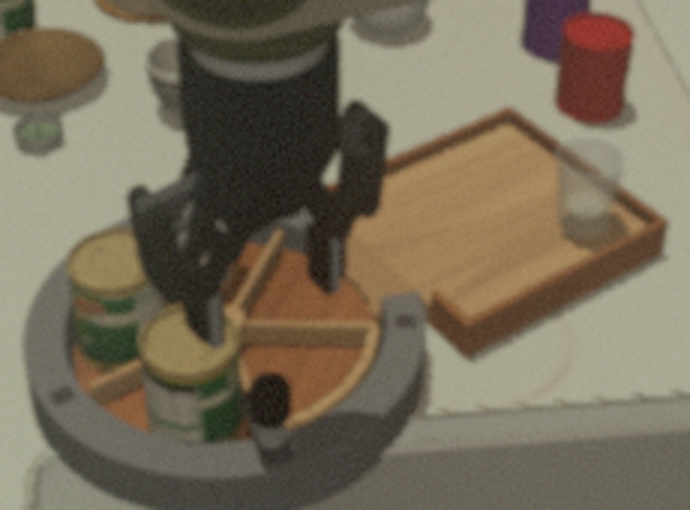

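The last tumbler (crop 590,195) is still on the deck and the knob (270,400) is at 252°. I fetch the tumbler and check the front tin (190,370) while doing so, since it may have shifted.

```bash
python3 -m pendant '[[0.75,-0.012,-0.058,0,0,0,0],[0.75,-0.026,-0.116,0,0,0,0],[0.75,-0.038,-0.174,0,0,0,0],[0.75,-0.051,-0.232,0,0,0,0],[0.75,-0.064,-0.29,0,0,0,0]]' |grep -E "posi|force|width"
python3 -m pendant '[[0.75,-0.0665,-0.3055,0,0,0,0],[0.75,-0.0665,-0.3055,0,0,0,0]]' >/dev/null </dev/null & sleep 0; kill $! 2>/dev/null
python3 - <<'E'
from h import *
s=np.load("s.npy"); need([-.042,-.27],.128)
for c in("top","scene"):
    im=env.get_image(c)
    for r in env.trace(c,"tin_a_mid"):
        b=r["bbox"]; top=[b[0],b[1]]
        print(c,round(r["conf"],2),np.round(b),w2st(s,px2w(im,top,.056)).round(4))
    cv2.imwrite(f"pics/f_{c}.png",cv2.resize(im["image"][(130 if c=="top" else 200):(280 if c=="top" else 320),95:295],None,fx=4,fy=4,interpolation=cv2.INTER_CUBIC))
print(w2st(s,px2w(im,(203.3,265),.092)))
E
```

```text
position: [0.3991, -0.0105, 0.1595]
ft_force: [0.9, -0.7, 0.1]
grip_width: 0.0641
gripper_force: 0.0
t 37.5 st [-0.0456 -0.2559] z 0.1595 q [-19  13 105   0  62 -77] shift [-0.0037 -0.0141  0.0315] turn [-0.    -0.    -0.004]
top 0.87 [127. 207.  39.  25.] [-0.05    0.0502]
top 0.76 [362. 235.  34.  29.] [ 0.1619 -0.4338]
top 0.64 [330. 257.  36.  27.] [ 0.0841 -0.3938]
top 0.63 [347. 173.  29.  34.] [ 0.2705 -0.3378]
scene 0.77 [338. 174.  20.  42.] [ 0.0579 -0.3695]
scene 0.75 [203. 273.  37.  44.] [-0.04    0.0511]
[-0.05539275  0.05668676]
```

View pics/f_top.png

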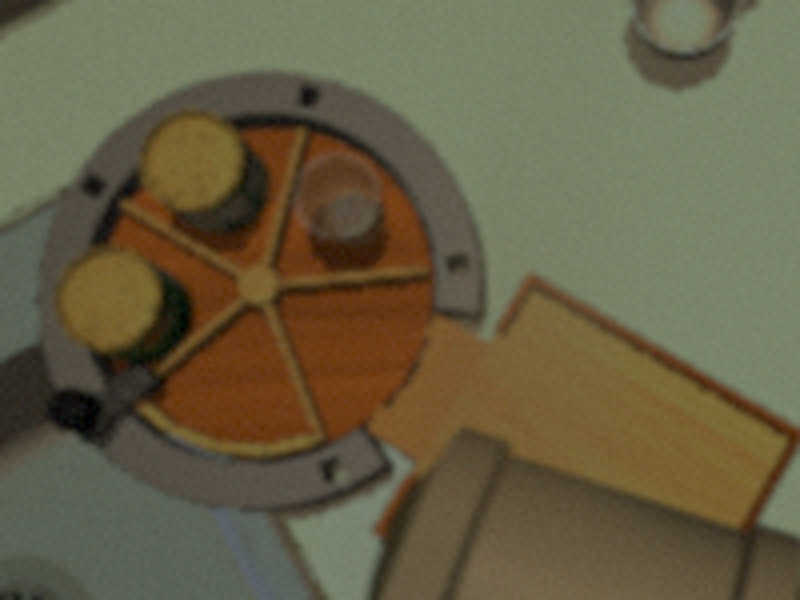

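Clean view: tins at crop (111,301) and (193,160), the tumbler at (340,190), all in their own bays. I turn these into positions.

```bash
python3 - <<'E'
from h import *
s=np.load("s.npy"); im=env.get_image("top")
for n,p,z,a in(("tin1",(111,301),.092,216),("tin2",(193,160),.092,144),("glass",(340,190),.081,72)):
    q=w2st(s,px2w(im,(p[0]/4+95-.4,p[1]/4+130-.4),z)); print(n,q.round(4),"r",np.hypot(*q).round(4),"deg",(np.degrees(np.arctan2(q[1],q[0]))+90)%360,"want .066",a, np.linalg.norm(q-pol(a,.066,0)[:2]).round(4))
need([-.042,-.27],.128)
E
python3 -m pendant '[[0.75,-0.002,-0.0155,0,0,0,0],[0.75,-0.002,-0.0155,0.03,0,0,0],[0.75,-0.002,-0.0155,0.03,0,0,0]]' |grep -E "posi|force|width"
python3 -c "
from h import *
need([-.042,-.2695],.0645)"
```

```text
tin1 [-0.0492  0.0483] r 0.069 deg 225.5442047558921 want .066 216 0.0116
tin2 [0.0382 0.0534] r 0.0657 deg 144.4123290632089 want .066 144 0.0006
glass [ 0.0659 -0.022 ] r 0.0695 deg 71.56124488960504 want .066 72 0.0035
t 37.75 st [-0.0457 -0.254 ] z 0.1596 q [-18  13 105   0  62 -77] shift [-0.0038 -0.016   0.0316] turn [ 0.    -0.001 -0.005]
position: [0.3931, -0.0219, 0.1287]
ft_force: [0.7, -0.3, 0.0]
grip_width: 0.0641
gripper_force: 0.0
t 38.12 st [-0.0449 -0.2687] z 0.1287 q [-21  15 108   0  57 -79] shift [-0.0032 -0.0007  0.0642] turn [-0.001 -0.004 -0.002]
```

```bash
python3 -m pendant '[[0.75,-0.002,0,0.03,0,0,0],[0.75,-0.002,0,0.055,0,0,0],[0.75,-0.002,0,0.064,0,0,0],[0.75,-0.002,0,0.064,0,0,0],[0.48,-0.002,0,0.064,0,0,0]]' 20 |grep -E "posi|force|width"
python3 -m pendant '[[0.48,0,0,0,0,0,0],[0.48,0,0,0,0,0,0],[0.48,0,0,0,0,0,0]]' |grep -E "posi|force|width"
python3 -c "
from h import *
need([0.0,-.15],.063)
need([0,-.066],.063)"
```

```text
position: [0.396, -0.0243, 0.0667]
ft_force: [-0.2, 0.4, 3.4]
grip_width: 0.0472
gripper_force: 8.5
position: [0.3961, -0.0245, 0.0668]
ft_force: [0.0, 1.4, 6.6]
grip_width: 0.0465
gripper_force: 19.9
t 39.12 st [-0.041  -0.2694] z 0.0668 q [-21  22 113   0  45 -80] shift [-0.0404  0.1196  0.004 ] turn [ 0.001  0.002 -0.005]
t 39.12 st [-0.041  -0.2694] z 0.0668 q [-21  22 113   0  45 -80] shift [-0.04    0.2036  0.004 ] turn [ 0.001  0.002 -0.005]
```

```bash
python3 -m pendant '[[0.48,-0.006,0.017,0,0,0,0],[0.48,-0.013,0.038,0,0,0,0],[0.48,-0.02,0.06,0,0,0,0],[0.48,-0.028,0.082,0,0,0,0],[0.48,-0.035,0.104,0,0,0,0]]' 20|grep -E "posi|force|width"
python3 -m pendant '[[0.48,-0.005,0.018,0,0,0,0],[0.48,-0.005,0.038,0,0,0,0],[0.48,-0.005,0.058,0,0,0,0],[0.48,-0.005,0.078,0,0,0,0],[0.48,-0.005,0.098,0,0,0,0]]'|grep -E "posi|force|width"
python3 -m pendant '[[0.48,0,0.0015,0,0,0,0],[0.48,0,0.0015,0,0,0,0]]'|grep -E "posi|force|width"
python3 - <<'E'
from h import *
s=np.load("s.npy")
need([0,-.066],.063)
im=env.get_image("scene")
for r in env.tip_of("scene","glass_a_mid"):
    q=w2st(s,px2w(im,r["centre"],.0505)); print(round(r["conf"],2),np.round(r["centre"]),q.round(4))
E
```

```text
position: [0.4797, 0.0465, 0.0668]
ft_force: [-2.9, -2.5, 6.1]
grip_width: 0.0469
gripper_force: 19.9
position: [0.5348, 0.1278, 0.0668]
ft_force: [-1.8, -3.2, 5.1]
grip_width: 0.0465
gripper_force: 19.9
position: [0.536, 0.1292, 0.0669]
ft_force: [0.5, 1.7, 4.6]
grip_width: 0.0466
gripper_force: 20.4
t 40.62 st [-0.0003 -0.0656] z 0.0669 q [  1  33  89   0  58 -58] shift [-0.0002 -0.0004  0.0038] turn [ 0.002  0.002 -0.005]
0.58 [209. 230.] [ 0.06   -0.0214]
```

```bash
python3 -m pendant '[[0.7,0,0,0,0,0,0],[0.8,0,0,0,0,0,0],[0.8,0,0,0,0,0,0],[0.8,0,0,-0.03,0,0,0],[1,0,0,-0.085,0,0,0]]' |grep -E "posi|ft|width"
python3 -m pendant '[[1,0.016,0.038,-0.005,0,0,0],[1,0.033,0.076,-0.005,0,0,0],[1,0.049,0.114,0,0,0,0],[1,0.049,0.114,0.02,0,0,0],[1,0.049,0.114,0.02,0,0,0]]' |grep -E "posi|ft|width"
python3 - <<'E'
from h import *
s=np.load("s.npy")
need([-.0492,.0483],.067)
im=env.get_image("scene")
cv2.imwrite("pics/g.png",cv2.resize(im["image"][150:320,140:370],None,fx=3,fy=3,interpolation=cv2.INTER_CUBIC))
for r in env.tip_of("scene","tin_a_mid"):
    q=w2st(s,px2w(im,r["centre"],.056)); print(round(r["conf"],2),np.round(r["centre"]),q.round(4))
E
```

```text
position: [0.5343, 0.1287, 0.1502]
ft_force: [0.0, 0.0, 0.2]
grip_width: 0.0838
position: [0.5517, 0.2517, 0.1294]
ft_force: [0.4, -0.3, 0.1]
grip_width: 0.0854
t 41.98 st [-0.0499  0.0475] z 0.1294 q [ 13  33  75   0  72 -45] shift [-0.0008  0.001   0.0624] turn [-0.003 -0.002 -0.004]
0.94 [204. 278.] [-0.0507  0.0557]
0.75 [339. 172.] [ 0.0602 -0.3758]
0.62 [326. 153.] [ 0.1438 -0.4086]
```

View pics/g.png

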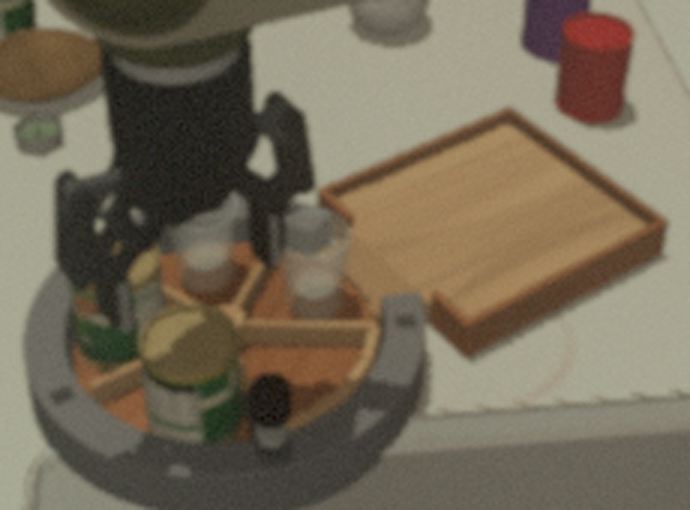

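All four are on the turntable. I regrip the displaced tin (190,370) and centre it in its bay.

```bash
python3 -m pendant '[[1,0,0.0005,0.03,0,0,0],[1,0,0.0005,0.052,0,0,0],[1,0,0.0005,0.061,0,0,0],[1,0,0.0005,0.061,0,0,0],[0.6,0,0.0005,0.061,0,0,0]]' 25 |grep -E "posi|force|width"
python3 -m pendant '[[0.6,0,0,0,0,0,0],[0.6,0,0,0,0,0,0],[0.6,0,0,0,0,0,0]]' |grep -E "posi|force|width"
python3 -c "
from h import *
need(pol(216,.066,0)[:2],.063)"
```

```text
position: [0.5534, 0.2522, 0.071]
ft_force: [-0.4, 0.1, 0.1]
grip_width: 0.0699
gripper_force: 0.0
position: [0.5543, 0.2527, 0.0714]
ft_force: [4.7, 3.0, 7.6]
grip_width: 0.0566
gripper_force: 27.1
t 43.08 st [-0.0482  0.0496] z 0.0714 q [ 13  37  79   0  64 -45] shift [-0.0093  0.0038  0.0084] turn [ 0.004  0.003 -0.005]
```

```bash
python3 -m pendant '[[0.6,-0.0035,0.001,0,0,0,0],[0.6,-0.007,0.0025,0,0,0,0],[0.6,-0.0105,0.004,0,0,0,0],[0.6,-0.0105,0.004,0,0,0,0]]' |grep -E "posi|force|width"
python3 -m pendant '[[0.8,0,0,0,0,0,0],[0.9,0,0,0,0,0,0],[0.9,0,0,0,0,0,0],[0.9,0,0,-0.03,0,0,0],[0.9,0,0,-0.08,0,0,0]]' |grep -E "posi|force|width"
python3 -m pendant '[[0.5,0.035,-0.009,0,0,0,0],[0.5,0.07,-0.018,0,0,0,0],[0.5,0.07,-0.018,0.0,0,0,0],[0.5,0.07,-0.018,0.025,0,0,0],[0.5,0.07,-0.018,0.025,0,0,0]]' |grep -E "posi|force|width"
python3 - <<'E'
from h import *
s=np.load("s.npy")
need([-.108,.0355],.0945)
for c in ("top","scene"):
  im=env.get_image(c)
  for r in env.tip_of(c,"tin_a_mid"):
    q=w2st(s,px2w(im,r["centre"],.056)); print(c,round(r["conf"],2),np.round(r["centre"]),q.round(4))
E
```

```text
position: [0.5628, 0.2506, 0.0713]
ft_force: [-7.2, 2.9, 12.5]
grip_width: 0.0568
gripper_force: 28.0
position: [0.5631, 0.2498, 0.1491]
ft_force: [0.7, 0.1, -0.3]
grip_width: 0.0769
gripper_force: 0.0
position: [0.4947, 0.2705, 0.1234]
ft_force: [-0.4, -0.7, 0.6]
grip_width: 0.0425
gripper_force: 0.0
t 44.83 st [-0.1084  0.0342] z 0.1234 q [ 17  30  83   0  67 -42] shift [-0.0005  0.0013  0.0289] turn [-0.002 -0.002 -0.005]
top 0.94 [128. 205.] [-0.044  0.049]
top 0.77 [325. 256.] [ 0.0816 -0.3845]
top 0.66 [357. 234.] [ 0.1598 -0.422 ]
scene 0.93 [323. 155.] [ 0.1406 -0.398 ]
scene 0.66 [203. 274.] [-0.0419  0.0514]
scene 0.6 [340. 171.] [ 0.0638 -0.3835]
```

```bash
python3 -m pendant '[[0.5,0,0.0005,0.018,0,0,0],[0.5,0,0.0005,0.03,0,0,0],[0.5,0,0.0005,0.03,0,0,0],[0.2,0,0.0005,0.03,0,0,0],[0.2,0,0.0005,0.03,0,0,0]]' 50 |grep -E "posi|ft|width"
python3 -m pendant '[[0.2,0,0,0,0,0,0],[0.2,0,0,0,0,0,0],[0.2,0,0,-0.007,0,0,0],[0.2,0,0,-0.0125,0,0,0],[0.2,0,0,-0.0125,0,0,0]]' |grep -E "posi|force|width"
python3 -c "
from h import *
need([0,.114],.090)"
```

```text
position: [0.4955, 0.2716, 0.0957]
ft_force: [-0.5, 0.2, 4.1]
grip_width: 0.0224
position: [0.4948, 0.2713, 0.1073]
ft_force: [2.1, -0.7, -5.9]
grip_width: 0.022
gripper_force: 49.2
t 46.27 st [-0.1087  0.035 ] z 0.1073 q [ 17  31  84   0  65 -42] shift [-0.1083  0.0795  0.0173] turn [-0.    -0.    -0.005]
```

```bash
python3 -m pendant '[[0.2,0.0036,-0.0139,0,0,0,0],[0.2,0.0053,-0.0281,0,0,0,0],[0.2,0.0053,-0.0424,0,0,0,0],[0.2,0.0036,-0.0566,0,0,0,0],[0.2,0,-0.0705,0,0,0,0]]' |grep -E "posi|force|width"
python3 -m pendant '[[0.2,-0.0053,-0.0133,0,0,0,0],[0.2,-0.0122,-0.0259,0,0,0,0],[0.2,-0.0206,-0.0375,0,0,0,0],[0.2,-0.0304,-0.0479,0,0,0,0],[0.2,-0.0414,-0.057,0,0,0,0]]' |grep -E "posi|force|width"
python3 -m pendant '[[0.2,0,0,0,0,0,0],[0.2,0,0,0,0,0,0],[0.2,0,0,0.005,0,0,0],[0.2,0,0,0.008,0,0,0],[0.2,0,0,0.008,0,0,0]]' |grep -E "posi|force|width"
python3 -c "
from h import *
need(pol(324,.114,0)[:2],.0945)"
```

```text
position: [0.459, 0.2105, 0.1077]
ft_force: [8.5, -1.4, -5.6]
grip_width: 0.0223
gripper_force: 49.5
position: [0.4656, 0.1409, 0.108]
ft_force: [9.3, 4.8, -6.6]
grip_width: 0.0221
gripper_force: 49.6
position: [0.4657, 0.1413, 0.1]
ft_force: [8.2, 2.5, -3.7]
grip_width: 0.0216
gripper_force: 49.6
t 48.15 st [-0.0668 -0.0915] z 0.1 q [  3  25  97   0  57 -56] shift [ 0.0003 -0.0008  0.0055] turn [ 0.004  0.003 -0.006]
```

```bash
python3 -m pendant '[[0.2,0,0,0.002,0,0,0],[0.2,0,0,0.005,0,0,0],[0.2,0,0,0.005,0,0,0]]' |grep -E "posi|force|width"
python3 -m pendant '[[0.5,0,0,0,0,0,0],[0.5,0,0,0,0,0,0],[0.5,0,0,0,0,0,0],[0.5,0,0,-0.04,0,0,0],[0.5,0,0,-0.1,0,0,0]]' |grep -E "posi|force|width"
python3 -m pendant '[[0.5,-0.01,-0.055,-0.02,0,0,0],[0.5,-0.02,-0.11,-0.02,0,0,0],[0.5,-0.03,-0.165,-0.02,0,0,0],[0.5,-0.04,-0.21,-0.02,0,0,0],[0.5,-0.04,-0.21,-0.02,0,0,0]]' |grep -E "posi|force|width"
python3 - <<'E'
from h import *
s=np.load("s.npy")
for c in ("scene","top"):
  im=env.get_image(c)
  for r in env.tip_of(c,"knob_mid"):
    q=w2st(s,px2w(im,r["centre"],.0825)); print(c,round(r["conf"],2),np.round(r["centre"]),q.round(4),np.degrees(np.arctan2(q[1],q[0]))+90)
a=np.hstack([cv2.resize(I,(400,400),interpolation=cv2.INTER_CUBIC) for I in (im["image"][135:275,90:230],env.get_image("scene")["image"][185:325,140:280])])
cv2.imwrite("pics/h.png",cv2.convertScaleAbs(a,alpha=1.4))
E
```

```text
position: [0.4658, 0.1413, 0.0958]
ft_force: [5.5, 1.5, 1.8]
grip_width: 0.0218
gripper_force: 50.4
position: [0.4632, 0.1409, 0.1944]
ft_force: [0.8, -0.0, -0.1]
grip_width: 0.0425
gripper_force: 0.0
position: [0.3885, -0.0613, 0.2144]
ft_force: [0.1, 1.3, 0.2]
grip_width: 0.043
gripper_force: 0.0
scene 0.53 [275. 237.] [-0.0598 -0.0937] -32.55862247309916
top 0.67 [172. 248.] [-0.0733 -0.0921] -38.542286326932356
```

View pics/h.png

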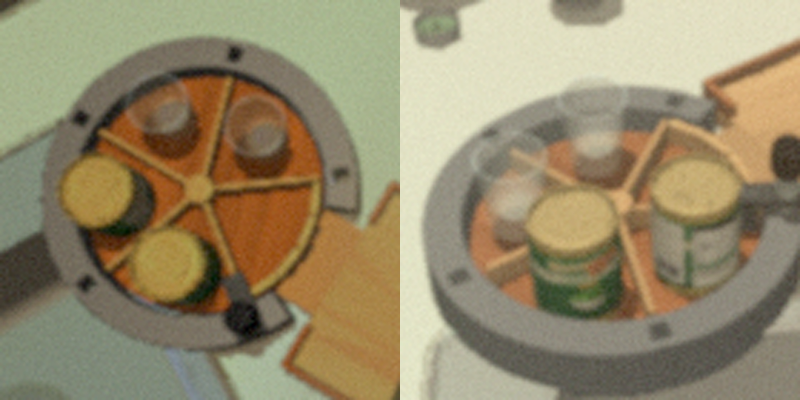

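Closed sector (curved rim) faces the gate, all four stand upright, one per bay. I check their centring and the knob height.

Run:
```python
from h import *
s=np.load("s.npy"); im=env.get_image("top"); sc=env.get_image("scene")
for n,p,z,a in(("tin1",(169,264),.092,288),("tin2",(98,193),.092,216),("gl1",(158,105),.081,144),("gl2",(257,125),.081,72)):
    q=w2st(s,px2w(im,(p[0]*.35+90-.3,p[1]*.35+135-.3),z)); print(n,q.round(4),"r",np.hypot(*q).round(4),"deg",(np.degrees(np.arctan2(q[1],q[0]))+90)%360,a, np.linalg.norm(q-pol(a,.066,0)[:2]).round(4))
for z in(.070,.0785,.095,.1035): print(z,w2px(sc,st2w(s,pol(324,.114,z))).round(1))
g=sc["image"].max(2).astype(int); print(g[226:262:1,275:284].mean(1).round().astype(int).tolist())
for r in env.trace("scene","knob_mid"): print(r["conf"],r["bbox"])
```

```text
tin1 [-0.0603 -0.0271] r 0.0661 deg 294.2428009206143 288 0.0072
tin2 [-0.0427  0.0484] r 0.0646 deg 221.43183810475853 216 0.0063
gl1 [0.0379 0.051 ] r 0.0635 deg 143.41158550424484 144 0.0026
gl2 [ 0.0634 -0.0237] r 0.0677 deg 69.49251714679943 72 0.0034
0.07 [276.4 244.6]
0.0785 [276.5 241.2]
0.095 [276.8 234.5]
0.1035 [277. 231.]
[154, 153, 151, 149, 148, 142, 122, 99, 85, 76, 73, 73, 74, 73, 71, 71, 74, 73, 72, 77, 87, 96, 100, 94, 88, 82, 80, 78, 71, 67, 64, 71, 82, 88, 91, 91]
0.44 [274.5, 240.2, 12.3, 17.0]
```

```bash
python3 -c "
from rig import env
print(env.observe()['time_s'],env.close_job())"
```

```text
the job is handed in; nothing more can be done
50.175 None
```

I loaded both tins and both tumblers, each upright in a bay of its own (tumblers about 3 mm from the middle, tins about 6–7 mm), turned the closed sector to the gate with the pin down in its hole, did not touch the mug or sugar bowl, and handed the job in at 50 s; no verdict came back.

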